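# Weigh out the ballast for a sculpture foot and flag the batch

## Task

Take the jar off the scale pan and stand it on the cork coaster, then set the cast ballast weights in the pan one by one until the pointer is level with the white target tab; the weights not needed stay on the table. When the load is right, put the hexagonal wooden marker in the middle of the blue mat, lying with its brass-marked flat facing up, to show that the batch is weighed. Leave the other things on the table where they are.

Things in the scene. Friction and masses are not known exactly. Their poses are not given: they have to be found in the camera images.
- pointer (a point): tip of the thin black pointer (5 mm high) fixed to the pan of the spring scale; it rises and falls with the pan beside the scale's dark mast (mast 24 x 30 mm, top 186 mm above the table). Axes as pan_floor
- tab_mid (a point): middle of the white target tab clipped round the scale's mast at pointer level, 21 mm high (10.5 mm above and below this point); at a different height each time, and it cannot be shifted by hand. The load is right when the pointer is level with the tab, i.e. pointer height minus tab height is within 10 mm either way
- pan_floor (a point): centre of the upper face of the scale pan's floor. The pan is an open aluminium tray 190 mm (its x) by 200 mm (its y), rim 26 mm above the floor, walls 4 mm. Its z is up; y points to the mast, whose axis stands 145 mm from the pan's centre. The empty pan floor is about 132 mm above the table; a spring of 144 N/m under it lets it sink, tray level, about 15 mm per weight (at most 105 mm), settling within a second
- mat: blue mat fixed on the table, 140 mm (x) by 190 mm (y), 4 mm thick; origin at the centre of its underside
- coaster: round cork coaster fixed on the table, 90 mm across, 6 mm thick; origin at the centre of its underside
- jar_c (a point): closed grey jar with white cap, 58 mm across, 80 mm high, about 250 g, at the start standing on the scale pan; point at its centre, 40 mm above its underside, z up along its axis
- pan (a joint): how far the scale pan has sunk, m (0 = at the top, about 0.002 when empty)
- weight1_c (a point): cast grey ballast weight (5 or 6 of these alike are present, on the table): a block 70 mm (x) by 50 mm (y) by 30 mm high, with a grip fin on top, 18 mm thick (x), 40 mm long (y) and 36 mm high (66 mm in all); about 220 g, each up to 15 % more or less. Point on its middle axis, 30 mm above its underside, at the foot of the fin; z up
- weight2_c (a point): cast grey ballast weight (5 or 6 of these alike are present, on the table): a block 70 mm (x) by 50 mm (y) by 30 mm high, with a grip fin on top, 18 mm thick (x), 40 mm long (y) and 36 mm high (66 mm in all); about 220 g, each up to 15 % more or less. Point on its middle axis, 30 mm above its underside, at the foot of the fin; z up
- weight3_c (a point): cast grey ballast weight (5 or 6 of these alike are present, on the table): a block 70 mm (x) by 50 mm (y) by 30 mm high, with a grip fin on top, 18 mm thick (x), 40 mm long (y) and 36 mm high (66 mm in all); about 220 g, each up to 15 % more or less. Point on its middle axis, 30 mm above its underside, at the foot of the fin; z up
- weight4_c (a point): cast grey ballast weight (5 or 6 of these alike are present, on the table): a block 70 mm (x) by 50 mm (y) by 30 mm high, with a grip fin on top, 18 mm thick (x), 40 mm long (y) and 36 mm high (66 mm in all); about 220 g, each up to 15 % more or less. Point on its middle axis, 30 mm above its underside, at the foot of the fin; z up
- weight5_c (a point): cast grey ballast weight (5 or 6 of these alike are present, on the table): a block 70 mm (x) by 50 mm (y) by 30 mm high, with a grip fin on top, 18 mm thick (x), 40 mm long (y) and 36 mm high (66 mm in all); about 220 g, each up to 15 % more or less. Point on its middle axis, 30 mm above its underside, at the foot of the fin; z up
- weight6_c (a point): cast grey ballast weight (5 or 6 of these alike are present, on the table): a block 70 mm (x) by 50 mm (y) by 30 mm high, with a grip fin on top, 18 mm thick (x), 40 mm long (y) and 36 mm high (66 mm in all); about 220 g, each up to 15 % more or less. Point on its middle axis, 30 mm above its underside, at the foot of the fin; z up
- marker_a_c (a point): hexagonal wooden batch marker (just one of marker_a, marker_b, marker_c is present; they look alike): prism 130 mm long, 50 mm across flats (58 mm across edges), 170 g, lying on one flat. Point at its centre; x runs along its length, z points out of the marked flat, the one with a round brass inlay 24 mm across (a brass dot on each end face lies next to this flat). At the start the marked flat does not face up
- marker_b_c (a point): hexagonal wooden batch marker (just one of marker_a, marker_b, marker_c is present; they look alike): prism 130 mm long, 50 mm across flats (58 mm across edges), 170 g, lying on one flat. Point at its centre; x runs along its length, z points out of the marked flat, the one with a round brass inlay 24 mm across (a brass dot on each end face lies next to this flat). At the start the marked flat does not face up
- marker_c_c (a point): hexagonal wooden batch marker (just one of marker_a, marker_b, marker_c is present; they look alike): prism 130 mm long, 50 mm across flats (58 mm across edges), 170 g, lying on one flat. Point at its centre; x runs along its length, z points out of the marked flat, the one with a round brass inlay 24 mm across (a brass dot on each end face lies next to this flat). At the start the marked flat does not face up
- hardener: white hardener bottle, 70 mm across, 170 mm high; origin at its foot. Not part of the job: leave it alone
- brush: brush lying on the table; origin on its underside. Not part of the job: leave it alone
- tin: small steel cup 44 mm across, 30 mm high; origin at its foot. Not part of the job: leave it alone
- pot: white pot 100 mm across, 80 mm high; origin at its foot. Not part of the job: leave it alone
- spatula: spatula lying on the table; origin on its underside. Not part of the job: leave it alone
- foil_roll: roll of foil 36 mm across and 300 mm long, lying; origin on its underside. Not part of the job: leave it alone
Mind the look-alikes: they are no part of the job. Leave any red look-alike of the part that bears weight5_c alone.

How it is judged:
On the way, in this order (a step that is already met when the one before it is completed fails the run):
1. the jar stands upright on the coaster, released (horizontal distance between jar_c and coaster below 0.03 m and angle between jar_c's own z axis and vertical below 0.1 rad and height (world z) of jar_c below 0.052 m and contact force between the fingers and anything else below 0.3 N), for 0.2 s.
2. the pointer is level with the target tab, the pan at rest and untouched (z of pointer in the frame of tab_mid between -0.0105 and 0.0105 m and velocity of joint pan between -0.01 and 0.01 m/s and contact force between the fingers and anything else below 0.3 N), for 0.4 s.
3. the marker lies on the middle of the mat, marked flat up (angle between each of marker_a_c, marker_b_c, marker_c_c's own z axis and vertical below 0.12 rad and horizontal distance between each of marker_a_c, marker_b_c, marker_c_c and mat below 0.045 m and height (world z) of each of marker_a_c, marker_b_c, marker_c_c below 0.036 m and linear speed of each of marker_a, marker_b, marker_c below 0.02 m/s and contact force between the fingers and anything else below 0.3 N), for 0.3 s.
At the end, for the whole second after the job is handed in: pointer within 10.5 mm of the tab's middle in height, pan at rest; jar upright on the coaster (centre within 30 mm); every weight either inside the pan or on the table; the marker lies flat on the mat, centre within 45 mm of the mat's centre, marked flat up within 0.12 rad (z of pointer in the frame of tab_mid between -0.0105 and 0.0105 m and velocity of joint pan between -0.01 and 0.01 m/s and horizontal distance between jar_c and coaster below 0.03 m and angle between jar_c's own z axis and vertical below 0.1 rad and height (world z) of jar_c below 0.052 m and (height (world z) of weight1_c below 0.042 m or (x of weight1_c in the frame of pan_floor between -0.085 and 0.085 m and y of weight1_c in the frame of pan_floor between -0.09 and 0.09 m and z of weight1_c in the frame of pan_floor between 0.015 and 0.045 m)) and (height (world z) of weight2_c below 0.042 m or (x of weight2_c in the frame of pan_floor between -0.085 and 0.085 m and y of weight2_c in the frame of pan_floor between -0.09 and 0.09 m and z of weight2_c in the frame of pan_floor between 0.015 and 0.045 m)) and (height (world z) of weight3_c below 0.042 m or (x of weight3_c in the frame of pan_floor between -0.085 and 0.085 m and y of weight3_c in the frame of pan_floor between -0.09 and 0.09 m and z of weight3_c in the frame of pan_floor between 0.015 and 0.045 m)) and (height (world z) of weight4_c below 0.042 m or (x of weight4_c in the frame of pan_floor between -0.085 and 0.085 m and y of weight4_c in the frame of pan_floor between -0.09 and 0.09 m and z of weight4_c in the frame of pan_floor between 0.015 and 0.045 m)) and (height (world z) of weight5_c below 0.042 m or (x of weight5_c in the frame of pan_floor between -0.085 and 0.085 m and y of weight5_c in the frame of pan_floor between -0.09 and 0.09 m and z of weight5_c in the frame of pan_floor between 0.015 and 0.045 m)) and (height (world z) of weight6_c below 0.042 m or (x of weight6_c in the frame of pan_floor between -0.085 and 0.085 m and y of weight6_c in the frame of pan_floor between -0.09 and 0.09 m and z of weight6_c in the frame of pan_floor between 0.015 and 0.045 m)) and angle between each of marker_a_c, marker_b_c, marker_c_c's own z axis and vertical below 0.12 rad and horizontal distance between each of marker_a_c, marker_b_c, marker_c_c and mat below 0.045 m and height (world z) of each of marker_a_c, marker_b_c, marker_c_c below 0.036 m and linear speed of each of marker_a, marker_b, marker_c below 0.02 m/s); the robot touches nothing.
It fails at once if a bystander is moved by more than 40 mm (distance of any of hardener, brush, tin, pot, spatula, foil_roll from where it was at the start of the episode above 0.04 m).
Of weight1, weight2, weight3, weight4, weight5, weight6 only 5 to 6 are there at a start; the rules pass over those that are not, and their reading is None.
Of marker_a, marker_b, marker_c only 1 to 1 are there at a start; the rules pass over those that are not, and their reading is None.
At some moment in a run one of marker_a, marker_b, marker_c may be knocked a few centimetres aside while the robot is not near it.
It also fails if it takes over 210 s, if anything falls off the work surface, if the arm or the gripper's body presses on something with over 40 N, if the wrist force passes 120 N, or if a joint passes its speed limit or range.

## Robot

A 6-joint arm with a two-finger parallel gripper is mounted at the origin on the work surface. World frame = base frame: x ahead of the robot, y to its left, z up, the work surface at z = 0. Lengths are in m, angles in rad, forces in N, time in s.
With the tool pointing down it reaches from about 0.3 to 0.875 m from the base axis. Payload 6.4 kg.
Tool frame: the origin (TCP) lies midway between the tips of the shut fingers; the grasp point (between the pads) lies ctrl.grip_point_offset behind it (ctrl.grip_point_offset is the distance from the TCP to the grasp point, in m); z points along the fingers, y is the direction in which the jaws open and shut (so a half turn about z gives the same grasp; the last joint's range is limited). The gripper opens to 85 mm and grips with 20 to 120 N. Pads are 22 mm wide; open, the fingers measure 114 mm over their backs; the gripper's body (76 mm by 85 mm) begins 54 mm behind the grasp point. The pads swing forward as they close: fully open they stand 13 mm farther back than shut.
Start: joints at [0.965, 0.181, 1.607, -0, 1.354, -0.206], TCP at [0.224, 0.53, 0.231] pointing down, gripper open.
Joint ranges: [-2.99, 2.99], [-0.89, 2.07], [0.3, 2.58], [-1.14, 4.28], [0, 2.63], [-3.12, 3.12]. Speed limits (rad/s): [2.57, 2.57, 3.01, 3.14, 3.14, 3.14].

## Interface

Orientations are given as a unit quaternion [w, x, y, z].
In Python, from bench import ctrl, viewer gives the robot as it stands.
- The arm moves only by the shell command python3 -m handwheel 'ROWS' [OPENING]. ROWS is JSON, a list of rows, each an object with "travel": the shift along the tool's x, y, z as a fraction of full scale, a list of three; "dr": the turn, a rotation vector about the tool's x, y, z as a fraction of full scale, a list of three. A call has 1 to 20 rows; each row shifts and turns the pose as measured when the row begins, along the tool's axes as they then stand; what a row does not reach is not made up. Full scale, the value 1, is 150 mm for a shift and 30 degrees for a turn. A row lasts 1/12 s, in which the tool goes at most 41.7 mm and 7.16 degrees, less where a joint would pass 70% of its speed; a pose out of reach is approached as far as the arm can. A call with a number of a shift or a turn outside -1 to 1 is refused whole. A call with a gripper value outside its range is refused whole. OPENING is the opening, from -1 (shut) to 1 (fully open), set as the call begins (- or left out, the last holds). The fingers move at their own pace and stop on an object; the grip force is fixed at half the most. Time passes only in rows, so rows that do not move let the fingers close. It gives the time, the measured TCP pose, the force and the opening at its end, in the units of the state.
- ctrl.get_obs(): the state, without advancing time (a new reading comes with each control period).
- viewer.camera(name): name is "scene" or "side" or "wrist"; returns the picture (480x640x3 uint8, red, green, blue); there is no depth.
- viewer.get_calibration(name): a dict with "camera_matrix" (3x3 intrinsics, pixels), "R" (3x3) and "t" (3): a world point X has camera coordinates R X + t. Camera axes: x right, y down, z forward; pixel columns grow to the right and rows downward; lengths in m; the calibration is good to about 2 mm. A picture is of the moment at which its call begins: read the wrist's pose just before it. get_calibration takes no time and is no camera call; for the wrist camera it gives the pose at the moment of the call.
- ctrl.hand_in(): hands the job in, once; it reports no verdict.
The state is a dict: "time_s": time; "q": joint angles; "dq": joint speeds; "joint_efforts": joint torques, N m; "eef_pos": TCP position; "eef_rot": TCP orientation; "wrist_force": force on the tool from outside, world axes, zero at the start; "torque": the same for the moment, N m; "opening": opening from 0.0 (shut) to 1.0 (fully open).
Only numpy, scipy, OpenCV 4.12 (cv2) and the standard library are available. Lean on these libraries where they do the work, as an engineer would, in place of code of your own. Each camera call takes 0.05 s, during which the arm holds its last target. There are 200 camera calls.

## Working session

There is one attempt and no reset: what is moved stays moved. The work goes in short steps, Python scripts to look and compute and a shell command to move; the robot and the scene stay as the last step left them, time stands still between calls to the robot, and variables do not carry over. Pictures are saved under pics/ and viewed, about 12 in all and at most 16, crops included, and the job is handed in when it is done.

```bash
mkdir -p pics; ls; cat > h.py <<'E'
import numpy as np, cv2
from bench import ctrl, viewer
from scipy.spatial.transform import Rotation as R
def snap(n,f):
    im=viewer.camera(n); cv2.imwrite('pics/'+f,im[:,:,::-1]); return im
def ray(n,u,v,z,cal=None):
    c=cal or viewer.get_calibration(n); K=np.array(c['camera_matrix']);Rm=np.array(c['R']);t=np.array(c['t'])
    d=Rm.T@np.linalg.inv(K)@[u,v,1]; o=-Rm.T@t
    return o+d*(z-o[2])/d[2]
def proj(n,X,cal=None):
    c=cal or viewer.get_calibration(n); p=np.array(c['camera_matrix'])@(np.array(c['R'])@np.array(X)+np.array(c['t'])); return p[:2]/p[2]
def go(x,y,z,yaw=None):
    "print needed shift in tool axes (units of 150mm) and yaw turn (units of 30deg) for tool-down; yaw=world angle of jaw axis(deg)"
    o=ctrl.get_obs(); w=o['eef_rot']; r=R.from_quat([w[1],w[2],w[3],w[0]])
    d=r.inv().apply(np.array([x,y,z])-o['eef_pos'])/0.15
    ya=r.apply([0,1,0]); a=np.degrees(np.arctan2(ya[1],ya[0])); out=''
    if yaw is not None:
        e=(yaw-a+90)%180-90; out=' yaw err %.1f deg -> dr z total %.2f'%(e,-e/30)
    print('travel total',d.round(3),'jaw ang %.1f'%a,out,'tilt',r.apply([0,0,1]).round(3),'q6 %.2f'%o['q'][5])
E
python3 - <<'E'
from h import *
snap('scene','scene0.png');snap('side','side0.png')
print(ctrl.get_obs()); print(ctrl.grip_point_offset)
for n in('scene','side','wrist'):
    c=viewer.get_calibration(n);print(n,-np.array(c['R']).T@c['t'],c['camera_matrix'])
E
```

```text
pics
{'time_s': 0.1, 'q': array([ 9.64718299e-01,  1.81494551e-01,  1.60791249e+00, -5.92406945e-06,
        1.35383418e+00, -2.06306505e-01]), 'dq': array([ 0.00084162, -0.00064911, -0.0016156 , -0.00269653, -0.00126943,
        0.00060034]), 'joint_efforts': array([ 1.58758048e-03, -4.45875299e+01, -3.52242064e+01, -3.92236398e-04,
        3.99120647e-03, -1.61297834e-05]), 'eef_pos': array([0.22348572, 0.52923607, 0.23045646]), 'eef_rot': array([-3.23030331e-04,  1.98556673e-01,  9.80089061e-01, -7.58357921e-04]), 'wrist_force': array([-0.39028958,  0.22636187,  0.15739493]), 'torque': array([-0.03668042, -0.00694194,  0.01675862]), 'opening': 0.9975661821762748}
0.0187
scene [ 1.58281831 -0.40426948  1.22550051] [[580.05695376   0.         319.72340548]
 [  0.         580.05695376 244.32282975]
 [  0.           0.           1.        ]]
side [ 0.39991631 -1.04335559  0.9546274 ] [[542.77356851   0.         312.45930471]
 [  0.         542.77356851 241.50820759]
 [  0.           0.           1.        ]]
wrist [0.14583732 0.56143401 0.37420791] [[334.92178445   0.         318.57797314]
 [  0.         334.92178445 244.54716026]
 [  0.           0.           1.        ]]
```

View pics/scene0.png

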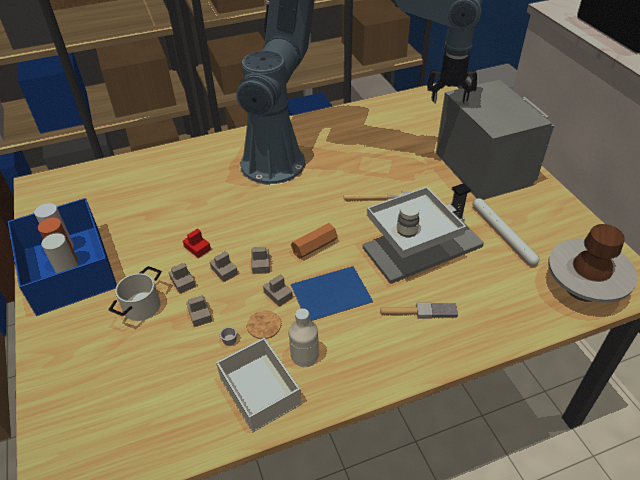

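View pics/side0.png

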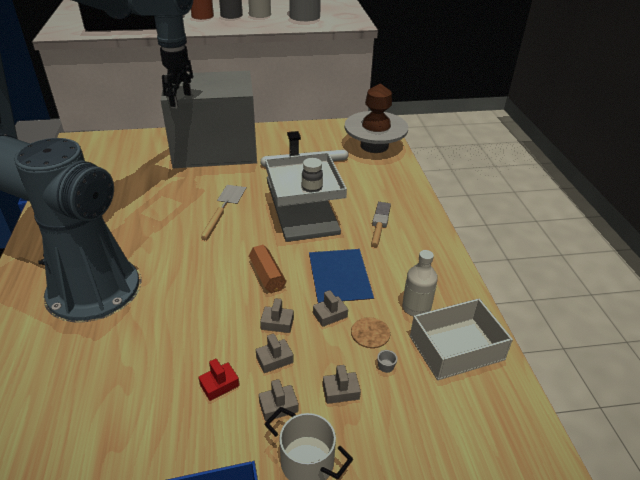

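```bash
python3 - <<'E'
from h import *
im=cv2.imread('pics/scene0.png');cv2.imwrite('pics/c1.png',cv2.resize(im[180:345,170:480],None,fx=2.5,fy=2.5,interpolation=cv2.INTER_CUBIC))
im=cv2.imread('pics/side0.png');cv2.imwrite('pics/c2.png',cv2.resize(im[125:415,190:410],None,fx=2.05,fy=2.05,interpolation=cv2.INTER_CUBIC))
def tri(a,b):
    P=[]
    for n in('scene','side'):
        c=viewer.get_calibration(n);P.append(np.array(c['camera_matrix'])@np.c_[np.array(c['R']),c['t']])
    X=cv2.triangulatePoints(P[0],P[1],np.array(a,float),np.array(b,float));return (X[:3]/X[3]).ravel().round(3)
for n,a,b in [('jar cap',(408,211),(313,165)),('w',(260,252),(279,309)),('w',(277,282),(330,299)),('w',(225,259),(274,344)),('w',(181,269),(278,390)),('w',(198,303),(342,374)),('coaster',(264,324),(371,332)),('mat',(333,292),(341,275)),('marker',(314,240),(266,268)),('tin',(229,335),(387,359)),('bottle top',(303,316),(427,255))]: print(n,tri(a,b))
E
```

```text
jar cap [0.58  0.211 0.186]
w [ 0.449 -0.176  0.05 ]
w [ 0.571 -0.164  0.05 ]
w [ 0.43  -0.274  0.043]
w [ 0.428 -0.397  0.05 ]
w [ 0.562 -0.378  0.05 ]
coaster [ 0.657 -0.232  0.002]
mat [ 0.622 -0.024 -0.003]
marker [ 0.432 -0.006  0.022]
tin [ 0.67  -0.327  0.019]
bottle top [ 0.789 -0.163  0.162]
```

View pics/c1.png

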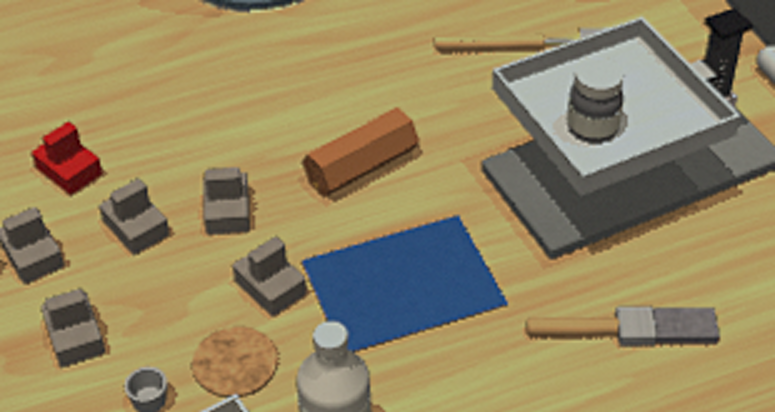

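View pics/c2.png

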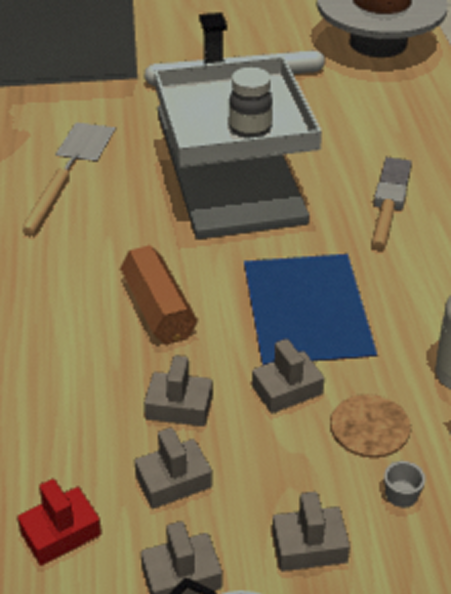

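```bash
cat >> h.py <<'E'
def tri(a,b):
    P=[]
    for n in('scene','side'):
        c=viewer.get_calibration(n);P.append(np.array(c['camera_matrix'])@np.c_[np.array(c['R']),c['t']])
    X=cv2.triangulatePoints(P[0],P[1],np.array(a,float),np.array(b,float));return (X[:3]/X[3]).ravel().round(3)
E
python3 - <<'E'
from h import *
for a,b in [((403,252),(345.6,187.4)),((367.6,208),(277.8,198)),((426.8,188),(265.6,160)),((465,226),(328,155))]: print('pan',tri(a,b),ray('scene',*a,.141).round(3),ray('side',*b,.141).round(3))
m=lambda u,v:(u/2.5+170,v/2.5+180)
print('mat',[ray('scene',*m(*p),.004).round(3)[:2] for p in [(302,262),(459,216),(507,302),(350,350)]])
print('weight yaw',[ (ray('scene',*m(*p),.03).round(3)[:2]) for p in [(205,203),(247,203)]])
print('coaster',ray('scene',*m(235,361),.006),'mast tri',tri(m(727,20),(213/2.05+190,20/2.05+125)))
print('wristcam axis',np.array(viewer.get_calibration('wrist')['R'])[2])
go(.58,.211,.32,90)
E
python3 -m handwheel '[{"travel":[0,0,-0.27],"dr":[0,0,-0.2]},{"travel":[0,0,-0.27],"dr":[0,0,-0.2]},{"travel":[0,0,0],"dr":[0,0,-0.2]},{"travel":[0,0,0],"dr":[0,0,-0.2]},{"travel":[0,0,0],"dr":[0,0,0]},{"travel":[0,0,0],"dr":[0,0,0]}]'
python3 -c "
from h import *
go(.58,.211,.32,90)"
```

```text
pan [0.666 0.159 0.136] [0.673 0.154 0.141] [0.663 0.159 0.141]
pan [0.477 0.141 0.135] [0.482 0.14  0.141] [0.477 0.13  0.141]
pan [0.459 0.339 0.134] [0.467 0.335 0.141] [0.459 0.327 0.141]
pan [0.645 0.355 0.132] [0.648 0.353 0.141] [0.643 0.334 0.141]
mat [array([ 0.555, -0.122]), array([0.557, 0.068]), array([0.692, 0.066]), array([ 0.69 , -0.115])]
weight yaw [array([ 0.452, -0.201]), array([ 0.47 , -0.157])]
coaster [ 0.660389  -0.2319942  0.006    ] mast tri [0.548 0.391 0.184]
wristcam axis [ 0.30055326 -0.12814576 -0.94511714]
travel total [-3.015 -1.03  -0.596] jaw ang 67.1  yaw err 22.9 deg -> dr z total -0.76 tilt [-0.001 -0.001 -1.   ] q6 -0.21
time_s: 0.6
eef_pos: [0.2223, 0.5274, 0.3109]
eef_rot: [-0.003, -0.018, 1.0, -0.004]
wrist_force: [0.2, -0.7, 0.0]
opening: 1.0
travel total [-2.309 -2.192 -0.057] jaw ang 92.0  yaw err -2.0 deg -> dr z total 0.07 tilt [-0.006 -0.009 -1.   ] q6 -0.64
```

```bash

python3 -m handwheel '[{"travel":[-0.19,-0.18,0],"dr":[0,0,0]},{"travel":[-0.19,-0.18,0],"dr":[0,0,0]},{"travel":[-0.19,-0.18,0],"dr":[0,0,0]},{"travel":[-0.19,-0.18,0],"dr":[0,0,0]},{"travel":[-0.19,-0.18,0],"dr":[0,0,0]},{"travel":[-0.19,-0.18,0],"dr":[0,0,0]},{"travel":[-0.19,-0.18,0],"dr":[0,0,0]},{"travel":[-0.19,-0.18,0],"dr":[0,0,0]},{"travel":[-0.19,-0.18,0],"dr":[0,0,0]},{"travel":[-0.19,-0.18,0],"dr":[0,0,0]},{"travel":[-0.19,-0.18,0],"dr":[0,0,0]},{"travel":[-0.19,-0.18,0],"dr":[0,0,0]}]'
python3 -m handwheel '[{"travel":[0,0,0],"dr":[0,0,0.23]},{"travel":[0,0,0],"dr":[0,0,0.23]},{"travel":[0,0,0],"dr":[0,0,0.23]},{"travel":[0,0,0],"dr":[0,0,0.23]},{"travel":[0,0,0],"dr":[0,0,0.23]},{"travel":[0,0,0],"dr":[0,0,0.23]},{"travel":[0,0,0],"dr":[0,0,0.23]},{"travel":[0,0,0],"dr":[0,0,0.23]},{"travel":[0,0,0],"dr":[0,0,0.23]},{"travel":[0,0,0],"dr":[0,0,0.23]},{"travel":[0,0,0],"dr":[0,0,0.23]},{"travel":[0,0,0],"dr":[0,0,0.23]},{"travel":[0,0,0],"dr":[0,0,0.1]},{"travel":[0,0,0],"dr":[0,0,0]}]'
python3 - <<'E'
from h import *
go(.58,.211,.141,5)
snap('wrist','w1.png'); 
print(proj('wrist',[.58,.211,.195]))
E
```

```text
time_s: 1.6
eef_pos: [0.5742, 0.2002, 0.2981]
eef_rot: [-0.012, -0.004, 1.0, -0.007]
wrist_force: [-0.1, 1.2, -0.1]
opening: 1.001
time_s: 2.77
eef_pos: [0.574, 0.1878, 0.2779]
eef_rot: [-0.012, 0.704, 0.709, -0.026]
wrist_force: [0.5, -0.2, -0.6]
opening: 0.999
travel total [0.172 0.09  0.906] jaw ang 0.4  yaw err 4.6 deg -> dr z total -0.15 tilt [-0.054 -0.02  -0.998] q6 0.12
[334.19734159 218.33972244]
```

View pics/w1.png

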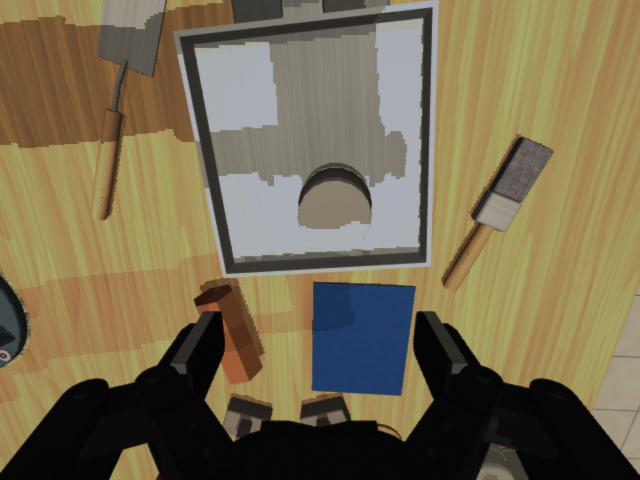

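```bash
cat >> h.py <<'E'
def go(x,y,z,yaw=None,g=False):
    "units for tool-down pose: travel/150mm (first turn then shift if turn is big), dr/30deg; jaw axis at yaw deg (mod 180)"
    o=ctrl.get_obs(); w=o['eef_rot']; r=R.from_quat([w[1],w[2],w[3],w[0]])
    ya=r.apply([0,1,0]); a=np.degrees(np.arctan2(ya[1],ya[0]))
    if yaw is None: yaw=a
    yaw=a+((yaw-a+90)%180-90); c,s=np.cos(np.radians(yaw)),np.sin(np.radians(yaw))
    T=R.from_matrix(np.array([[s,c,0],[-c,s,0],[0,0,-1]]))
    d=np.array([x,y,z])-o['eef_pos']
    print('turn first: dr',(np.degrees((r.inv()*T).as_rotvec())/30).round(3),'then travel',(T.inv().apply(d)/.15).round(3),'| travel now',(r.inv().apply(d)/.15).round(3),'jaw %.1f'%a,'q6 %.2f'%o['q'][5], 'pos',o['eef_pos'].round(3),'F',o['wrist_force'].round(1),'op %.2f t %.1f'%(o['opening'],o['time_s']))
E
python3 - <<'E'
from h import *
p=ray('wrist',335,209,.195);print(p)
go(p[0],p[1],.141,5)
for u,v in [(228,273),(430,263),(436,5),(176,32)]: print('pan rim',ray('wrist',u,v,.141))
im=cv2.imread('pics/w1.png');cv2.imwrite('pics/c3.png',cv2.resize(im[270:430,180:280],None,fx=4,fy=4,interpolation=cv2.INTER_CUBIC))
E
```

```text
[0.58037551 0.21765179 0.195     ]Traceback (most recent call last):
  File "<stdin>", line 3, in <module>
  File "h.py", line 31, in go
    T=R.from_matrix(np.array([[s,c,0],[-c,s,0],[0,0,-1]]))
  File "scipy/spatial/transform/_rotation.pyx", line 1143, in scipy.spatial.transform._rotation.Rotation.from_matrix
ValueError: Non-positive determinant (left-handed or null coordinate frame) in rotation matrix 0: [[ 0.08715574  0.9961947   0.        ]
 [-0.9961947   0.08715574  0.        ]
 [ 0.          0.         -1.        ]].
```

```bash
sed -i 's/\[\[s,c,0\],\[-c,s,0\]/[[-s,c,0],[c,s,0]/' h.py
python3 - <<'E'
from h import *
go(.580,.216,.141,5)
for u,v in [(228,273),(430,263),(436,5),(176,32)]: print('pan rim',ray('wrist',u,v,.141).round(3))
E
```

```text
turn first: dr [-0.105  0.033 -0.148] then travel [0.184 0.057 0.911] | travel now [0.205 0.092 0.904] jaw 0.5 q6 0.12 pos [0.574 0.188 0.278] F [ 0.4 -0.6  0. ] op 1.00 t 2.8
pan rim [0.482 0.141 0.141]
pan rim [0.666 0.157 0.141]
pan rim [0.646 0.35  0.141]
pan rim [0.46  0.334 0.141]
```

```bash

python3 -m handwheel '[{"travel":[0.1,0.04,0],"dr":[-0.105,0.033,-0.148]},{"travel":[0.1,0.03,0],"dr":[0,0,0]},{"travel":[0,0,0],"dr":[0,0,0]}]'
python3 -c "
from h import *
go(.580,.216,.141,5)"
```

```text
time_s: 3.07
eef_pos: [0.5826, 0.2186, 0.2751]
eef_rot: [-0.001, 0.676, 0.737, -0.001]
wrist_force: [-0.8, -0.2, 0.5]
opening: 0.999
turn first: dr [-0.005 -0.     0.   ] then travel [-0.015 -0.019  0.894] | travel now [-0.015 -0.017  0.894] jaw 5.0 q6 0.08 pos [0.583 0.219 0.275] F [-0.8 -0.2  0.5] op 1.00 t 3.1
```

```bash

python3 -m handwheel '[{"travel":[-0.015,-0.017,0.2],"dr":[0,0,0]},{"travel":[0,0,0.2],"dr":[0,0,0]},{"travel":[0,0,0.2],"dr":[0,0,0]},{"travel":[0,0,0.15],"dr":[0,0,0]},{"travel":[0,0,0.1],"dr":[0,0,0]},{"travel":[0,0,0],"dr":[0,0,0]}]'
python3 -c "
from h import *
go(.580,.216,.141,5)"
python3 -m handwheel '[{"travel":[0,0,0],"dr":[0,0,0]},{"travel":[0,0,0],"dr":[0,0,0]},{"travel":[0,0,0],"dr":[0,0,0]},{"travel":[0,0,0],"dr":[0,0,0]},{"travel":[0,0,0],"dr":[0,0,0]},{"travel":[0,0,0],"dr":[0,0,0]},{"travel":[0,0,0],"dr":[0,0,0]},{"travel":[0,0,0],"dr":[0,0,0]}]' -1
python3 -c "
from h import *
go(.580,.216,.28,5)"
```

```text
time_s: 3.57
eef_pos: [0.5809, 0.2183, 0.1445]
eef_rot: [-0.0, 0.677, 0.736, -0.003]
wrist_force: [-1.3, 0.4, -0.9]
opening: 0.996
turn first: dr [-0.009  0.006 -0.008] then travel [-0.015 -0.007  0.024] | travel now [-0.015 -0.007  0.024] jaw 4.7 q6 0.09 pos [0.581 0.218 0.145] F [-1.3  0.4 -0.9] op 1.00 t 3.6
time_s: 4.23
eef_pos: [0.5822, 0.2189, 0.1494]
eef_rot: [0.0, 0.678, 0.735, -0.003]
wrist_force: [-1.9, -0.6, -1.0]
opening: 0.652
turn first: dr [-0.007  0.007 -0.012] then travel [-0.018 -0.017 -0.871] | travel now [-0.021 -0.02  -0.871] jaw 4.6 q6 0.09 pos [0.582 0.219 0.149] F [-1.9 -0.6 -1. ] op 0.65 t 4.2
```

```bash

python3 -m handwheel '[{"travel":[0,0,-0.1],"dr":[0,0,0]},{"travel":[0,0,-0.2],"dr":[0,0,0]},{"travel":[0,0,-0.2],"dr":[0,0,0]},{"travel":[0,0,-0.2],"dr":[0,0,0]},{"travel":[0,0,-0.2],"dr":[0,0,0]},{"travel":[0,0,0],"dr":[0,0,0]}]'
python3 -c "
from h import *
go(.659,-.232,.28,0)"
```

```text
time_s: 4.73
eef_pos: [0.5813, 0.219, 0.2858]
eef_rot: [-0.002, 0.678, 0.735, -0.005]
wrist_force: [0.5, -0.4, -1.0]
opening: 0.653
turn first: dr [-0.017  0.008  0.154] then travel [-3.006  0.518  0.039] | travel now [-3.038  0.275  0.049] jaw 4.6 q6 0.09 pos [0.581 0.219 0.286] F [ 0.5 -0.4 -1. ] op 0.65 t 4.7
```

```bash

python3 -m handwheel '[{"travel":[-0.1,0.01,0],"dr":[0,0,0]},{"travel":[-0.2,0.02,0],"dr":[0,0,0]},{"travel":[-0.2,0.02,0],"dr":[0,0,0]},{"travel":[-0.2,0.02,0],"dr":[0,0,0]},{"travel":[-0.2,0.02,0],"dr":[0,0,0]},{"travel":[-0.2,0.02,0],"dr":[0,0,0]},{"travel":[-0.2,0.02,0],"dr":[0,0,0]},{"travel":[-0.2,0.02,0],"dr":[0,0,0]},{"travel":[-0.2,0.02,0],"dr":[0,0,0]},{"travel":[-0.2,0.02,0],"dr":[0,0,0]},{"travel":[-0.2,0.02,0],"dr":[0,0,0]},{"travel":[-0.2,0.02,0],"dr":[0,0,0]},{"travel":[-0.2,0.02,0],"dr":[0,0,0]},{"travel":[-0.2,0.02,0],"dr":[0,0,0]},{"travel":[-0.15,0.01,0],"dr":[0,0,0]},{"travel":[-0.1,0.01,0],"dr":[0,0,0]},{"travel":[0,0,0],"dr":[0,0,0]}]'
python3 -c "
from h import *
go(.659,-.232,.05,0)"
```

```text
time_s: 6.15
eef_pos: [0.6559, -0.2491, 0.263]
eef_rot: [-0.009, 0.678, 0.735, -0.009]
wrist_force: [0.3, 0.0, -2.7]
opening: 0.654
turn first: dr [-0.049 -0.002  0.153] then travel [0.114 0.02  1.42 ] | travel now [0.109 0.066 1.419] jaw 4.6 q6 -0.61 pos [ 0.656 -0.249  0.263] F [ 0.3  0.  -2.7] op 0.65 t 6.2
```

```bash

python3 -m handwheel '[{"travel":[0.11,0.03,0],"dr":[-0.049,-0.002,0.15]},{"travel":[0,0,0.2],"dr":[0,0,0]},{"travel":[0,0,0.2],"dr":[0,0,0]},{"travel":[0,0,0.2],"dr":[0,0,0]},{"travel":[0,0,0.2],"dr":[0,0,0]},{"travel":[0,0,0.2],"dr":[0,0,0]},{"travel":[0,0,0.2],"dr":[0,0,0]},{"travel":[0,0,0],"dr":[0,0,0]}]'
python3 -c "
from h import *
go(.659,-.232,.042,0)
snap('wrist','w2.png')"
```

```text
time_s: 6.82
eef_pos: [0.6573, -0.2298, 0.0725]
eef_rot: [-0.001, 0.708, 0.706, 0.001]
wrist_force: [-2.7, 1.6, -4.0]
opening: 0.652
turn first: dr [ 0.001 -0.004 -0.005] then travel [-0.015  0.011  0.204] | travel now [-0.015  0.011  0.204] jaw -0.2 q6 -0.51 pos [ 0.657 -0.23   0.073] F [-2.7  1.6 -4. ] op 0.65 t 6.8
```

View pics/w2.png

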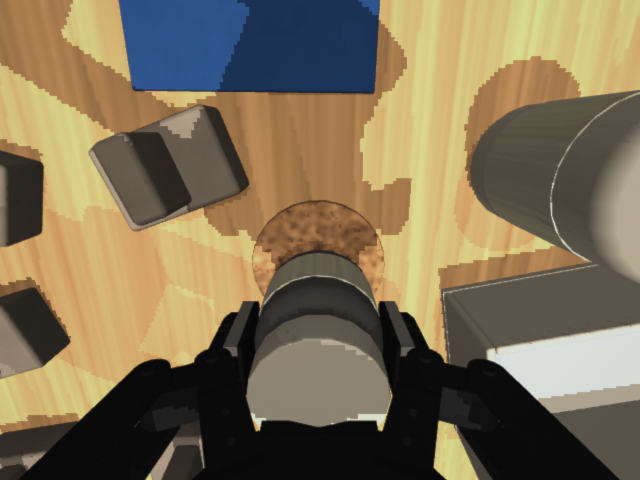

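```bash

python3 -m handwheel '[{"travel":[-0.01,0.01,0.08],"dr":[0,0,0]},{"travel":[0,0,0.06],"dr":[0,0,0]},{"travel":[0,0,0.03],"dr":[0,0,0]},{"travel":[0,0,0],"dr":[0,0,0]}]'
python3 -m handwheel '[{"travel":[0,0,0.03],"dr":[0,0,0]},{"travel":[0,0,0],"dr":[0,0,0]}]'
python3 -m handwheel '[{"travel":[0,0,0.02],"dr":[0,0,0]},{"travel":[0,0,0],"dr":[0,0,0]}]'
```

```text
time_s: 7.2
eef_pos: [0.6641, -0.2329, 0.0546]
eef_rot: [0.005, 0.708, 0.707, 0.003]
wrist_force: [-0.0, -0.6, -2.1]
opening: 0.655
time_s: 7.37
eef_pos: [0.6656, -0.2336, 0.0522]
eef_rot: [0.007, 0.707, 0.707, 0.003]
wrist_force: [0.0, -0.5, -2.9]
opening: 0.65
time_s: 7.53
eef_pos: [0.6667, -0.2342, 0.0507]
eef_rot: [0.008, 0.707, 0.707, 0.004]
wrist_force: [-0.3, -0.1, -3.7]
opening: 0.648
```

```bash

python3 -m handwheel '[{"travel":[0,-0.03,0.05],"dr":[0,0,0]},{"travel":[0,0,0.02],"dr":[0,0,0]}]'
python3 -m handwheel '[{"travel":[0,0,0.05],"dr":[0,0,0]},{"travel":[0,0,0.02],"dr":[0,0,0]}]'
python3 -m handwheel '[{"travel":[0,0,0.05],"dr":[0,0,0]},{"travel":[0,0,0.0],"dr":[0,0,0]}]'
```

```text
time_s: 7.7
eef_pos: [0.6632, -0.2349, 0.0411]
eef_rot: [0.01, 0.707, 0.707, 0.004]
wrist_force: [-0.8, -0.3, -3.4]
opening: 0.651
time_s: 7.87
eef_pos: [0.6656, -0.2359, 0.0358]
eef_rot: [0.012, 0.707, 0.707, 0.005]
wrist_force: [-13.4, 7.8, 26.1]
opening: 0.651
time_s: 8.03
eef_pos: [0.6661, -0.236, 0.0383]
eef_rot: [0.012, 0.707, 0.707, 0.004]
wrist_force: [0.3, 0.0, -2.6]
opening: 0.649
```

```bash

python3 -m handwheel '[{"travel":[0,-0.02,0.015],"dr":[0,0,0]},{"travel":[0,0,0.0],"dr":[0,0,0]}]'
python3 -m handwheel '[{"travel":[0,0,0],"dr":[0,0,0]},{"travel":[0,0,0],"dr":[0,0,0]},{"travel":[0,0,0],"dr":[0,0,0]},{"travel":[0,0,0],"dr":[0,0,0]},{"travel":[0,0,0],"dr":[0,0,0]}]' 1
python3 -m handwheel '[{"travel":[0,0,-0.15],"dr":[0,0,0]},{"travel":[0,0,-0.25],"dr":[0,0,0]},{"travel":[0,0,-0.25],"dr":[0,0,0]},{"travel":[0,0,-0.25],"dr":[0,0,0]},{"travel":[0,0,-0.25],"dr":[0,0,0]},{"travel":[0,0,-0.25],"dr":[0,0,0]},{"travel":[0,0,0],"dr":[0,0,0]}]'
python3 - <<'E'
from h import *
go(.45,-.18,.18,17)
a=snap('side','s1.png');b=snap('wrist','w3.png')
a=cv2.resize(a[280:420,240:420],None,fx=2.2,fy=2.2);b=cv2.resize(b,(400,300))
o=np.zeros((310,800,3),np.uint8);o[:308,:396]=a;o[:300,400:]=b
cv2.imwrite('pics/m1.png',o[:,:,::-1])
for p in ((.659,-.232,.006),(.659,-.232,.086)):print(proj('side',p),proj('wrist',p))
E
```

```text
time_s: 8.2
eef_pos: [0.6641, -0.2365, 0.0378]
eef_rot: [0.013, 0.707, 0.707, 0.004]
wrist_force: [0.5, -0.0, -2.9]
opening: 0.65
time_s: 8.62
eef_pos: [0.6635, -0.2366, 0.0351]
eef_rot: [0.013, 0.707, 0.707, 0.004]
wrist_force: [-0.7, 0.1, -0.4]
opening: 1.004
time_s: 9.2
eef_pos: [0.6558, -0.233, 0.2467]
eef_rot: [0.006, 0.707, 0.707, 0.003]
wrist_force: [0.8, 0.2, 1.8]
opening: 0.998
turn first: dr [ 0.022  0.014 -0.569] then travel [ 0.739 -1.209  0.445] | travel now [ 0.354 -1.378  0.426] jaw -0.1 q6 -0.51 pos [ 0.656 -0.233  0.247] F [0.8 0.2 1.8] op 1.00 t 9.2
[371.68731098 330.14187029] [322.50754189 205.90549284]
[374.59305152 305.88448892] [323.85924911 224.92707045]
```

View pics/m1.png

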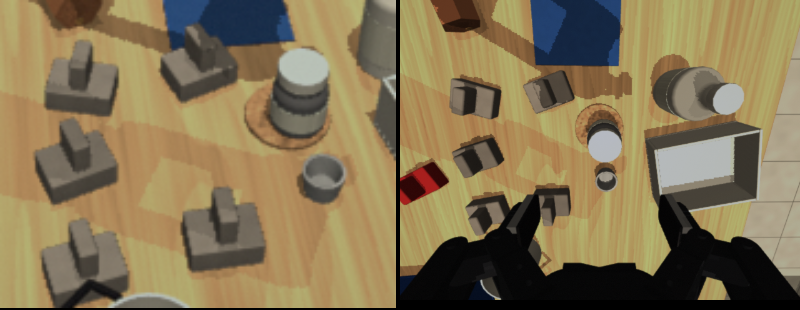

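```bash
python3 - <<'E'
from h import *
print(ray('wrist',326,233,.086),ray('side',377,309.5,.086))
im=cv2.imread('pics/w3.png')[100:370,60:290]
o=cv2.resize(im,None,fx=2.2,fy=2.2,interpolation=cv2.INTER_CUBIC)
for i in range(0,230,50): cv2.putText(o,str(60+i),(int(i*2.2),10),0,.35,(0,0,255))
for i in range(0,270,50): cv2.putText(o,str(100+i),(0,int(i*2.2)+4),0,.35,(0,0,255))
cv2.imwrite('pics/c4.png',o)
np.save('cal3.npy',viewer.get_calibration('wrist'),allow_pickle=True)
E
```

```text
[ 0.66102329 -0.2397734   0.086     ] [ 0.6618115 -0.2433883  0.086    ]
```

View pics/c4.png

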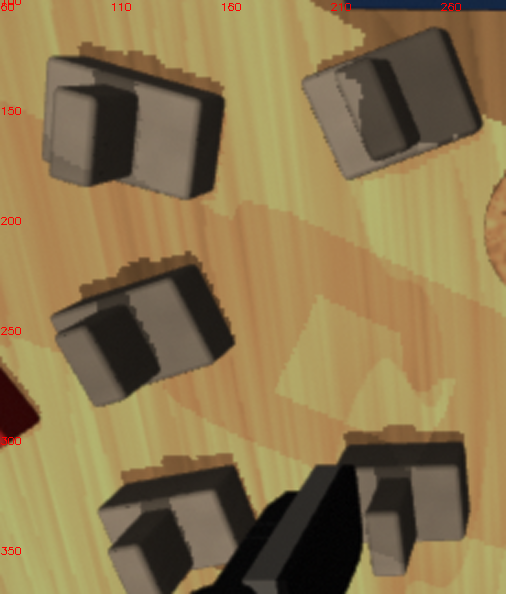

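```bash
python3 - <<'E'
from h import *
cal=np.load('cal3.npy',allow_pickle=True).item()
f=lambda p:(60+p[0]/2.2,100+p[1]/2.2)
for n,pts,z in [('W1fin',[(55,88),(97,85),(92,186),(50,178)],.066),('W1blk',[(50,58),(222,97),(190,198),(45,165)],.03),('W2blk',[(302,82),(437,28),(481,128),(346,180)],.03),('W3fin',[(55,335),(88,318),(125,397),(95,406)],.066),('W3blk',[(52,318),(173,277),(212,363)],.03),('W4fin',[(368,512),(400,512),(405,575),(372,575)],.066),('W4blk',[(343,466),(462,466),(462,540)],.03),('W5fin',[(110,548),(140,538)],.066),('W5blk',[(100,510),(212,489)],.03)]:
    q=np.array([ray('wrist',*f(p),z,cal)[:2] for p in pts]);print(n,q.round(3).tolist(),'mean',q.mean(0).round(3),'ang01 %.1f'%np.degrees(np.arctan2(*(q[1]-q[0])[::-1])))
s=snap('scene','scene1.png');d=snap('side','side1.png')
o=np.zeros((420,800,3),np.uint8)
a=cv2.resize(s[170:240,420:485],None,fx=6,fy=6,interpolation=cv2.INTER_CUBIC);o[:420,:390]=a
b=cv2.resize(d[120:190,260:325],None,fx=6,fy=6,interpolation=cv2.INTER_CUBIC);o[:420,400:790]=b
cv2.imwrite('pics/m2.png',o[:,:,::-1])
E
```

```text
W1fin [[0.444, -0.158], [0.461, -0.157], [0.45, -0.198], [0.433, -0.194]] mean [ 0.447 -0.177] ang01 3.8
W1blk [[0.421, -0.146], [0.495, -0.163], [0.473, -0.209], [0.407, -0.194]] mean [ 0.449 -0.178] ang01 -12.7
W2blk [[0.533, -0.156], [0.596, -0.134], [0.614, -0.177], [0.548, -0.201]] mean [ 0.573 -0.167] ang01 20.0
W3fin [[0.419, -0.266], [0.436, -0.258], [0.445, -0.297], [0.43, -0.302]] mean [ 0.432 -0.281] ang01 26.0
W3blk [[0.393, -0.27], [0.458, -0.249], [0.47, -0.295]] mean [ 0.44  -0.271] ang01 18.3
W4fin [[0.554, -0.361], [0.57, -0.361], [0.569, -0.399], [0.552, -0.399]] mean [ 0.561 -0.38 ] ang01 -0.2
W4blk [[0.531, -0.356], [0.596, -0.356], [0.594, -0.403]] mean [ 0.574 -0.372] ang01 -0.2
W5fin [[0.421, -0.382], [0.437, -0.376]] mean [ 0.429 -0.379] ang01 20.0
W5blk [[0.394, -0.383], [0.458, -0.37]] mean [ 0.426 -0.376] ang01 11.6
```

View pics/m2.png

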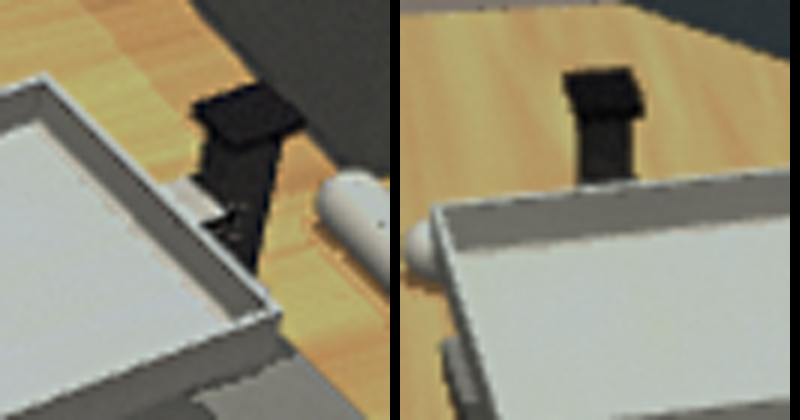

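```bash

python3 -m handwheel '[{"travel":[0,0,0],"dr":[0.02,0.01,-0.22]},{"travel":[0,0,0],"dr":[0,0,-0.22]},{"travel":[0,0,0],"dr":[0,0,-0.22]},{"travel":[0,0,0],"dr":[0,0,0]}]'
python3 -c "
from h import *
go(.573,-.167,.13,20)"
```

```text
time_s: 9.73
eef_pos: [0.6475, -0.2286, 0.2239]
eef_rot: [-0.016, 0.57, 0.822, -0.001]
wrist_force: [-0.3, 0.5, 0.7]
opening: 0.999
turn first: dr [-0.039 -0.047  0.018] then travel [ 0.556 -0.326  0.626] | travel now [ 0.544 -0.308  0.646] jaw 20.6 q6 -0.87 pos [ 0.647 -0.229  0.224] F [-0.3  0.5  0.7] op 1.00 t 9.7
```

```bash

python3 -m handwheel '[{"travel":[0.18,-0.1,0.15],"dr":[-0.039,-0.047,0.018]},{"travel":[0.18,-0.11,0.17],"dr":[0,0,0]},{"travel":[0.18,-0.11,0.17],"dr":[0,0,0]},{"travel":[0,0,0],"dr":[0,0,0]},{"travel":[0,0,0],"dr":[0,0,0]}]'
python3 - <<'E'
from h import *
go(.573,-.167,.038,20)
b=snap('wrist','w4.png');cv2.imwrite('pics/w4.png',cv2.resize(b,(480,360))[:,:,::-1])
for s in [(35,25,30),(35,-25,30),(-35,-25,30),(-35,25,30),(9,20,66),(9,-20,66),(-9,-20,66),(-9,20,66)]:
    c,t=np.cos(np.radians(20)),np.sin(np.radians(20)); print((proj('wrist',[.573+(c*s[0]-t*s[1])/1e3,-.167+(t*s[0]+c*s[1])/1e3,s[2]/1e3])*.75).round(0),end='')
E
```

```text
time_s: 10.15
eef_pos: [0.5642, -0.1639, 0.135]
eef_rot: [-0.01, 0.582, 0.813, -0.001]
wrist_force: [1.1, 0.1, 1.1]
opening: 1.002
turn first: dr [-0.026 -0.027 -0.038] then travel [-0.039  0.048  0.646] | travel now [-0.048  0.058  0.645] jaw 18.9 q6 -0.81 pos [ 0.564 -0.164  0.135] F [1.1 0.1 1.1] op 1.00 t 10.2
[283. 166.][281. 211.][216. 212.][214. 167.][259. 182.][259. 222.][240. 223.][239. 182.]
```

View pics/w4.png

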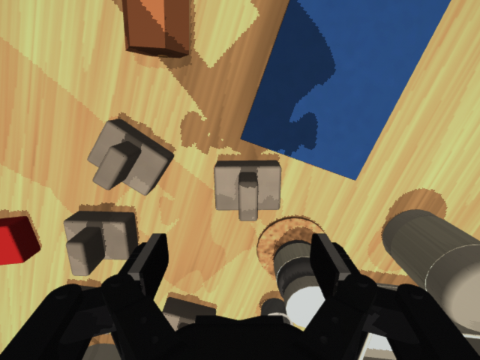

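```bash

python3 -m handwheel '[{"travel":[-0.04,0.055,0.1],"dr":[-0.026,-0.027,-0.038]},{"travel":[0,0,0.2],"dr":[0,0,0]},{"travel":[0,0,0.2],"dr":[0,0,0]},{"travel":[0,0,0.1],"dr":[0,0,0]},{"travel":[0,0,0],"dr":[0,0,0]}]' 0.6
python3 -c "
from h import *
go(.573,-.166,.038,20)"
```

```text
time_s: 10.62
eef_pos: [0.5787, -0.1698, 0.043]
eef_rot: [0.002, 0.577, 0.816, 0.0]
wrist_force: [-0.3, 0.4, 0.2]
opening: 0.801
turn first: dr [ 0.007  0.007 -0.018] then travel [ 0.037 -0.027  0.033] | travel now [ 0.037 -0.028  0.033] jaw 19.5 q6 -0.82 pos [ 0.579 -0.17   0.043] F [-0.3  0.4  0.2] op 0.80 t 10.6
```

```bash

python3 -m handwheel '[{"travel":[0.037,-0.028,0.02],"dr":[0,0,0]},{"travel":[0,0,0],"dr":[0,0,0]}]'
python3 -m handwheel '[{"travel":[0,0,0],"dr":[0,0,0]},{"travel":[0,0,0],"dr":[0,0,0]},{"travel":[0,0,0],"dr":[0,0,0]},{"travel":[0,0,0],"dr":[0,0,0]},{"travel":[0,0,0],"dr":[0,0,0]},{"travel":[0,0,0],"dr":[0,0,0]},{"travel":[0,0,0],"dr":[0,0,0]},{"travel":[0,0,0],"dr":[0,0,0]}]' -1
python3 -m handwheel '[{"travel":[0,0,-0.1],"dr":[0,0,0]},{"travel":[0,0,-0.25],"dr":[0,0,0]},{"travel":[0,0,-0.25],"dr":[0,0,0]},{"travel":[0,0,-0.25],"dr":[0,0,0]},{"travel":[0,0,-0.25],"dr":[0,0,0]},{"travel":[0,0,-0.25],"dr":[0,0,0]},{"travel":[0,0,-0.2],"dr":[0,0,0]},{"travel":[0,0,0],"dr":[0,0,0]}]'
cat >> h.py <<'E'
def slot(i,j,z):
    "pan slot (x,y in mm, pan frame)"
    t=np.radians(5.2);c,s=np.cos(t),np.sin(t);x,y=i/1e3,j/1e3
    X,Y=.5635+c*x-s*y,.2455+s*x+c*y; print('slot',round(X,3),round(Y,3)); go(X,Y,z,5.2)
E
python3 -c "
from h import *
slot(40,-62,.28)"
```

```text
time_s: 10.78
eef_pos: [0.5737, -0.1668, 0.0398]
eef_rot: [0.002, 0.578, 0.816, 0.0]
wrist_force: [-0.1, -0.7, 0.1]
opening: 0.8
time_s: 11.45
eef_pos: [0.5775, -0.1688, 0.046]
eef_rot: [0.007, 0.579, 0.815, 0.001]
wrist_force: [0.7, -0.3, -2.6]
opening: 0.197
time_s: 12.12
eef_pos: [0.5707, -0.1654, 0.2826]
eef_rot: [-0.0, 0.579, 0.815, 0.0]
wrist_force: [1.7, -0.9, -1.7]
opening: 0.196
slot 0.609 0.187
turn first: dr [-0.    -0.001  0.467] then travel [2.319 0.467 0.017] | travel now [2.137 1.015 0.018] jaw 19.2 q6 -0.82 pos [ 0.571 -0.165  0.283] F [ 1.7 -0.9 -1.7] op 0.20 t 12.1
```

```bash

python3 -m handwheel '[{"travel":[0,0,0],"dr":[0,0,0.23]},{"travel":[0,0,0],"dr":[0,0,0.23]},{"travel":[0.2,0.04,0],"dr":[0,0,0]},{"travel":[0.21,0.042,0],"dr":[0,0,0]},{"travel":[0.21,0.042,0],"dr":[0,0,0]},{"travel":[0.21,0.042,0],"dr":[0,0,0]},{"travel":[0.21,0.042,0],"dr":[0,0,0]},{"travel":[0.21,0.042,0],"dr":[0,0,0]},{"travel":[0.21,0.042,0],"dr":[0,0,0]},{"travel":[0.21,0.042,0],"dr":[0,0,0]},{"travel":[0.21,0.042,0],"dr":[0,0,0]},{"travel":[0.2,0.042,0],"dr":[0,0,0]},{"travel":[0.1,0.042,0],"dr":[0,0,0]},{"travel":[0,0,0],"dr":[0,0,0]}]'
python3 -c "
from h import *
slot(40,-62,.18)"
```

```text
time_s: 13.28
eef_pos: [0.6104, 0.1791, 0.2712]
eef_rot: [-0.003, 0.68, 0.733, -0.004]
wrist_force: [0.2, 0.3, -1.8]
opening: 0.194
slot 0.609 0.187
turn first: dr [-0.02   0.001 -0.029] then travel [ 0.056 -0.004  0.608] | travel now [0.056 0.001 0.608] jaw 4.3 q6 0.02 pos [0.61  0.179 0.271] F [ 0.2  0.3 -1.8] op 0.19 t 13.3
```

```bash

python3 -m handwheel '[{"travel":[0.056,0,0.1],"dr":[-0.02,0,-0.029]},{"travel":[0,0,0.2],"dr":[0,0,0]},{"travel":[0,0,0.2],"dr":[0,0,0]},{"travel":[0,0,0.12],"dr":[0,0,0]},{"travel":[0,0,0.06],"dr":[0,0,0]},{"travel":[0,0,0.04],"dr":[0,0,0]},{"travel":[0,0,0],"dr":[0,0,0]}]'
python3 -c "
from h import *
slot(40,-62,.163)"
```

```text
time_s: 13.87
eef_pos: [0.6094, 0.1869, 0.1569]
eef_rot: [0.001, 0.673, 0.74, 0.0]
wrist_force: [-1.1, 1.7, 1.2]
opening: 0.199
slot 0.609 0.187
turn first: dr [0.003 0.002 0.007] then travel [ 0.003 -0.002 -0.041] | travel now [ 0.003 -0.002 -0.041] jaw 5.4 q6 0.02 pos [0.609 0.187 0.157] F [-1.1  1.7  1.2] op 0.20 t 13.9
```

```bash

python3 -m handwheel '[{"travel":[0,0,0],"dr":[0,0,0]},{"travel":[0,0,0],"dr":[0,0,0]},{"travel":[0,0,0],"dr":[0,0,0]},{"travel":[0,0,-0.1],"dr":[0,0,0]},{"travel":[0,0,-0.25],"dr":[0,0,0]},{"travel":[0,0,-0.25],"dr":[0,0,0]},{"travel":[0,0,-0.25],"dr":[0,0,0]},{"travel":[0,0,0],"dr":[0,0,0]}]' 0.3
python3 - <<'E'
from h import *
go(.448,-.177,.25,-14)
snap('wrist','w5.png');snap('scene','scene2.png')
E
```

```text
time_s: 14.53
eef_pos: [0.6096, 0.1849, 0.2946]
eef_rot: [0.002, 0.674, 0.739, 0.0]
wrist_force: [1.0, 1.4, 1.0]
opening: 0.653
turn first: dr [0.007 0.005 0.643] then travel [-2.601 -0.462  0.297] | travel now [-2.302 -1.296  0.3  ] jaw 5.3 q6 0.02 pos [0.61  0.185 0.295] F [1.  1.4 1. ] op 0.65 t 14.5
```

```bash

python3 -m handwheel '[{"travel":[-0.23,-0.13,0],"dr":[0,0,0]},{"travel":[-0.23,-0.13,0],"dr":[0,0,0]},{"travel":[-0.23,-0.13,0],"dr":[0,0,0]},{"travel":[-0.23,-0.13,0],"dr":[0,0,0]},{"travel":[-0.23,-0.13,0],"dr":[0,0,0]},{"travel":[-0.23,-0.13,0],"dr":[0,0,0]},{"travel":[-0.23,-0.13,0],"dr":[0,0,0]},{"travel":[-0.23,-0.13,0],"dr":[0,0,0]},{"travel":[-0.23,-0.13,0],"dr":[0,0,0]},{"travel":[-0.23,-0.13,0],"dr":[0,0,0]},{"travel":[0,0,0],"dr":[0,0,0.214]},{"travel":[0,0,0],"dr":[0,0,0.214]},{"travel":[0,0,0],"dr":[0,0,0.214]},{"travel":[0,0,0],"dr":[0,0,0]}]'
python3 - <<'E'
from h import *
go(.448,-.177,.11,-14)
E
```

```text
time_s: 15.8
eef_pos: [0.4272, -0.191, 0.2724]
eef_rot: [-0.01, 0.791, 0.611, -0.01]
wrist_force: [0.1, -1.0, 0.2]
opening: 0.648
turn first: dr [-0.054  0.006 -0.022] then travel [0.124 0.112 1.083] | travel now [0.129 0.141 1.079] jaw -14.7 q6 -0.41 pos [ 0.427 -0.191  0.272] F [ 0.1 -1.   0.2] op 0.65 t 15.8
```

```bash

python3 -m handwheel '[{"travel":[0.12,0.11,0.1],"dr":[-0.054,0.006,-0.022]},{"travel":[0,0.02,0.25],"dr":[0,0,0]},{"travel":[0,0,0.25],"dr":[0,0,0]},{"travel":[0,0,0.25],"dr":[0,0,0]},{"travel":[0,0,0.2],"dr":[0,0,0]},{"travel":[0,0,0],"dr":[0,0,0]}]'
python3 - <<'E'
from h import *
go(.448,-.177,.041,-14)
E
```

```text
time_s: 16.3
eef_pos: [0.4511, -0.1773, 0.1081]
eef_rot: [0.002, 0.781, 0.625, 0.001]
wrist_force: [-1.9, 0.2, -0.1]
opening: 0.65
turn first: dr [0.007 0.002 0.043] then travel [-0.003 -0.02   0.448] | travel now [-0.002 -0.022  0.447] jaw -12.7 q6 -0.40 pos [ 0.451 -0.177  0.108] F [-1.9  0.2 -0.1] op 0.65 t 16.3
```

```bash

python3 -m handwheel '[{"travel":[0,-0.02,0.12],"dr":[0,0,0.04]},{"travel":[0,-0.02,0.15],"dr":[0,0,0]},{"travel":[0,0,0.12],"dr":[0,0,0]},{"travel":[0,0,0.04],"dr":[0,0,0]},{"travel":[0,0,0],"dr":[0,0,0]}]'
python3 - <<'E'
from h import *
go(.448,-.177,.041,-14)
E
```

```text
time_s: 16.72
eef_pos: [0.4456, -0.1747, 0.0436]
eef_rot: [0.001, 0.783, 0.622, 0.0]
wrist_force: [1.1, 0.8, 0.4]
opening: 0.649
turn first: dr [0.003 0.    0.031] then travel [-0.011  0.019  0.017] | travel now [-0.011  0.019  0.017] jaw -13.1 q6 -0.39 pos [ 0.446 -0.175  0.044] F [1.1 0.8 0.4] op 0.65 t 16.7
```

```bash

python3 -m handwheel '[{"travel":[-0.01,0.02,0.015],"dr":[0,0,0]},{"travel":[0,0,0],"dr":[0,0,0]},{"travel":[0,0,0],"dr":[0,0,0]},{"travel":[0,0,0],"dr":[0,0,0]},{"travel":[0,0,0],"dr":[0,0,0]},{"travel":[0,0,0],"dr":[0,0,0]},{"travel":[0,0,0],"dr":[0,0,0]},{"travel":[0,0,-0.1],"dr":[0,0,0]},{"travel":[0,0,-0.25],"dr":[0,0,0]},{"travel":[0,0,-0.25],"dr":[0,0,0]},{"travel":[0,0,-0.25],"dr":[0,0,0]},{"travel":[0,0,-0.25],"dr":[0,0,0]},{"travel":[0,0,-0.25],"dr":[0,0,0]},{"travel":[0,0,-0.2],"dr":[0,0,0]},{"travel":[0,0,0],"dr":[0,0,0]}]' -1
python3 -c "
from h import *
slot(-40,-62,.28)"
```

```text
time_s: 17.97
eef_pos: [0.4468, -0.1757, 0.2875]
eef_rot: [-0.0, 0.782, 0.624, 0.0]
wrist_force: [1.2, -0.4, -0.5]
opening: 0.195
slot 0.529 0.18
turn first: dr [-0.    -0.001 -0.602] then travel [2.313 0.762 0.05 ] | travel now [2.435 0.008 0.051] jaw -12.9 q6 -0.40 pos [ 0.447 -0.176  0.288] F [ 1.2 -0.4 -0.5] op 0.19 t 18.0
```

```bash

python3 -m handwheel '[{"travel":[0.2,0,0],"dr":[0,0,0]},{"travel":[0.24,0,0],"dr":[0,0,0]},{"travel":[0.24,0,0],"dr":[0,0,0]},{"travel":[0.24,0,0],"dr":[0,0,0]},{"travel":[0.24,0,0],"dr":[0,0,0]},{"travel":[0.24,0,0],"dr":[0,0,0]},{"travel":[0.24,0,0],"dr":[0,0,0]},{"travel":[0.24,0,0],"dr":[0,0,0]},{"travel":[0.24,0,0],"dr":[0,0,0]},{"travel":[0.24,0,0],"dr":[0,0,0]},{"travel":[0.06,0,0],"dr":[0,0,-0.2]},{"travel":[0,0,0],"dr":[0,0,-0.2]},{"travel":[0,0,0],"dr":[0,0,-0.2]},{"travel":[0,0,0],"dr":[0,0,0]}]'
python3 -c "
from h import *
slot(-40,-62,.15)"
```

```text
time_s: 19.13
eef_pos: [0.5277, 0.1948, 0.2781]
eef_rot: [-0.001, 0.671, 0.741, -0.003]
wrist_force: [0.0, 0.1, -2.3]
opening: 0.196
slot 0.529 0.18
turn first: dr [-0.011  0.006  0.016] then travel [-0.099  0.002  0.854] | travel now [-0.096  0.006  0.854] jaw 5.7 q6 0.05 pos [0.528 0.195 0.278] F [ 0.   0.1 -2.3] op 0.20 t 19.1
```

```bash

python3 -m handwheel '[{"travel":[-0.1,0,0.05],"dr":[-0.01,0,0.016]},{"travel":[0,0,0.2],"dr":[0,0,0]},{"travel":[0,0,0.2],"dr":[0,0,0]},{"travel":[0,0,0.18],"dr":[0,0,0]},{"travel":[0,0,0.1],"dr":[0,0,0]},{"travel":[0,0,0.08],"dr":[0,0,0]},{"travel":[0,0,0],"dr":[0,0,0]}]'
python3 -c "
from h import *
slot(-40,-62,.144)"
```

```text
time_s: 19.72
eef_pos: [0.5288, 0.1777, 0.1498]
eef_rot: [0.002, 0.684, 0.73, -0.001]
wrist_force: [-0.4, 1.1, 0.0]
opening: 0.195
slot 0.529 0.18
turn first: dr [ 0.002  0.006 -0.049] then travel [0.016 0.005 0.039] | travel now [0.016 0.004 0.039] jaw 3.7 q6 0.05 pos [0.529 0.178 0.15 ] F [-0.4  1.1  0. ] op 0.20 t 19.7
```

```bash

python3 -m handwheel '[{"travel":[0,0,0.04],"dr":[0,0,0]},{"travel":[0,0,0],"dr":[0,0,0]}]'
python3 -m handwheel '[{"travel":[0,0,0],"dr":[0,0,0]},{"travel":[0,0,0],"dr":[0,0,0]},{"travel":[0,0,0],"dr":[0,0,0]},{"travel":[0,0,-0.1],"dr":[0,0,0]},{"travel":[0,0,-0.25],"dr":[0,0,0]},{"travel":[0,0,-0.25],"dr":[0,0,0]},{"travel":[0,0,-0.25],"dr":[0,0,0]},{"travel":[0,0,-0.1],"dr":[0,0,0]},{"travel":[0,0,0],"dr":[0,0,0]},{"travel":[0,0,0],"dr":[0,0,0]},{"travel":[0,0,0],"dr":[0,0,0]}]' 0.3
python3 - <<'E'
from h import *
go(.432,-.281,.25,18)
w=snap('wrist','w6.png');s=snap('scene','scene3.png')
o=np.zeros((420,800,3),np.uint8)
o[:420,:390]=cv2.resize(s[170:240,420:485],None,fx=6,fy=6,interpolation=cv2.INTER_CUBIC);o[:300,400:]=cv2.resize(w,(400,300))
cv2.imwrite('pics/m3.png',o[:,:,::-1])
E
```

```text
time_s: 19.88
eef_pos: [0.5287, 0.1774, 0.1436]
eef_rot: [0.001, 0.685, 0.728, -0.001]
wrist_force: [-2.3, 0.1, 0.2]
opening: 0.195
time_s: 20.8
eef_pos: [0.5296, 0.1774, 0.2982]
eef_rot: [0.005, 0.687, 0.727, 0.002]
wrist_force: [-0.5, 0.8, -0.6]
opening: 0.65
turn first: dr [ 0.017  0.009 -0.492] then travel [-2.705 -1.564  0.321] | travel now [-3.013 -0.826  0.324] jaw 3.2 q6 0.06 pos [0.53  0.177 0.298] F [-0.5  0.8 -0.6] op 0.65 t 20.8
```

View pics/m3.png

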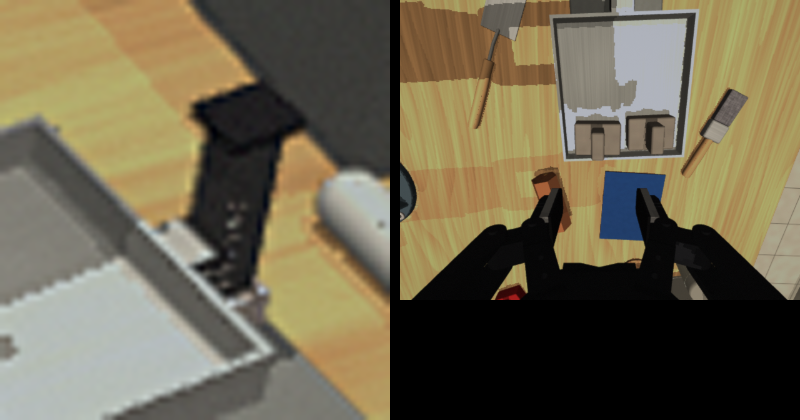

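```bash
python3 - <<'E'
from h import *
for nm,X,Y in [('+x face',.566,.391),('-x face',.534,.389),('axis',.55,.39),('-y face mid',.551,.375),('+x-y corner',.567,.376)]:
    print(nm,[(z,((proj('scene',[X,Y,z])-[420,170])*6).round(0).tolist()) for z in (.05,.06,.07,.08,.1,.12,.14,.186)])
im=cv2.imread('pics/scene3.png')
o=cv2.resize(im[190:230,445:475],None,fx=14,fy=14,interpolation=cv2.INTER_CUBIC);o=cv2.convertScaleAbs(o,alpha=1.5,beta=20)
cv2.imwrite('pics/c5.png',o)
E
```

```text
+x face [(0.05, [220.0, 345.0]), (0.06, [224.0, 330.0]), (0.07, [227.0, 315.0]), (0.08, [230.0, 300.0]), (0.1, [236.0, 269.0]), (0.12, [242.0, 237.0]), (0.14, [249.0, 206.0]), (0.186, [264.0, 130.0])]
-x face [(0.05, [184.0, 305.0]), (0.06, [186.0, 290.0]), (0.07, [189.0, 275.0]), (0.08, [192.0, 259.0]), (0.1, [198.0, 229.0]), (0.12, [204.0, 197.0]), (0.14, [210.0, 166.0]), (0.186, [225.0, 90.0])]
axis [(0.05, [202.0, 325.0]), (0.06, [205.0, 310.0]), (0.07, [208.0, 295.0]), (0.08, [211.0, 279.0]), (0.1, [217.0, 249.0]), (0.12, [223.0, 217.0]), (0.14, [229.0, 185.0]), (0.186, [244.0, 110.0])]
-y face mid [(0.05, [176.0, 334.0]), (0.06, [179.0, 319.0]), (0.07, [182.0, 304.0]), (0.08, [185.0, 289.0]), (0.1, [191.0, 258.0]), (0.12, [197.0, 226.0]), (0.14, [203.0, 195.0]), (0.186, [217.0, 119.0])]
+x-y corner [(0.05, [195.0, 354.0]), (0.06, [197.0, 339.0]), (0.07, [200.0, 324.0]), (0.08, [203.0, 309.0]), (0.1, [209.0, 278.0]), (0.12, [216.0, 247.0]), (0.14, [222.0, 215.0]), (0.186, [237.0, 139.0])]
```

View pics/c5.png

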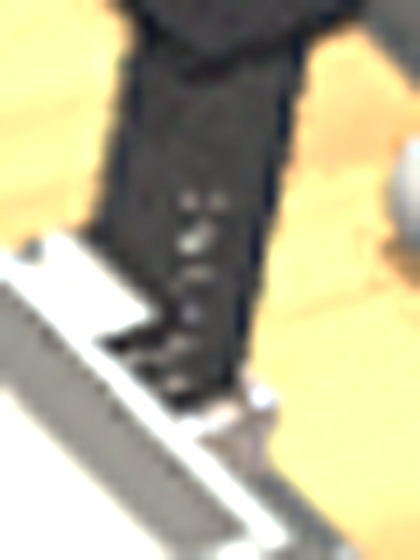

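```bash

python3 -m handwheel '[{"travel":[-0.25,-0.07,0],"dr":[0,0,0]},{"travel":[-0.25,-0.07,0],"dr":[0,0,0]},{"travel":[-0.25,-0.07,0],"dr":[0,0,0]},{"travel":[-0.25,-0.07,0],"dr":[0,0,0]},{"travel":[-0.25,-0.07,0],"dr":[0,0,0]},{"travel":[-0.25,-0.07,0],"dr":[0,0,0]},{"travel":[-0.25,-0.07,0],"dr":[0,0,0]},{"travel":[-0.25,-0.07,0],"dr":[0,0,0]},{"travel":[-0.25,-0.07,0],"dr":[0,0,0]},{"travel":[-0.25,-0.07,0],"dr":[0,0,0]},{"travel":[-0.25,-0.07,0],"dr":[0,0,0]},{"travel":[-0.2,-0.05,0],"dr":[0,0,0]},{"travel":[0,0,0.1],"dr":[0,0,-0.2]},{"travel":[0,0,0.1],"dr":[0,0,-0.2]},{"travel":[0,0,0.1],"dr":[0,0,-0.09]},{"travel":[0,0,0],"dr":[0,0,0]}]'
python3 - <<'E'
from h import *
go(.432,-.281,.11,18)
E
```

```text
time_s: 22.23
eef_pos: [0.4126, -0.286, 0.2195]
eef_rot: [-0.019, 0.583, 0.812, -0.002]
wrist_force: [0.2, 0.7, -0.0]
opening: 0.651
turn first: dr [-0.049 -0.055  0.023] then travel [-0.008  0.133  0.73 ] | travel now [-0.031  0.152  0.726] jaw 18.7 q6 -1.16 pos [ 0.413 -0.286  0.22 ] F [ 0.2  0.7 -0. ] op 0.65 t 22.2
```

```bash

python3 -m handwheel '[{"travel":[-0.01,0.07,0.1],"dr":[-0.049,-0.055,0.023]},{"travel":[0,0.06,0.2],"dr":[0,0,0]},{"travel":[0,0,0.2],"dr":[0,0,0]},{"travel":[0,0,0.15],"dr":[0,0,0]},{"travel":[0,0,0],"dr":[0,0,0]}]'
python3 - <<'E'
from h import *
go(.432,-.281,.04,18)
E
```

```text
time_s: 22.65
eef_pos: [0.4303, -0.2789, 0.1159]
eef_rot: [-0.002, 0.592, 0.806, 0.001]
wrist_force: [-0.4, 0.5, -0.7]
opening: 0.651
turn first: dr [-0.003 -0.008 -0.018] then travel [-0.017  0.007  0.506] | travel now [-0.019  0.008  0.506] jaw 17.4 q6 -1.11 pos [ 0.43  -0.279  0.116] F [-0.4  0.5 -0.7] op 0.65 t 22.6
```

```bash

python3 -m handwheel '[{"travel":[-0.02,0,0.12],"dr":[0,0,0]},{"travel":[0,0,0.16],"dr":[0,0,0]},{"travel":[0,0,0.14],"dr":[0,0,0]},{"travel":[0,0,0.07],"dr":[0,0,0]},{"travel":[0,0,0],"dr":[0,0,0]}]'
python3 -m handwheel '[{"travel":[0,0,0],"dr":[0,0,0]},{"travel":[0,0,0],"dr":[0,0,0]},{"travel":[0,0,0],"dr":[0,0,0]},{"travel":[0,0,0],"dr":[0,0,0]},{"travel":[0,0,0],"dr":[0,0,0]},{"travel":[0,0,0],"dr":[0,0,0]},{"travel":[0,0,-0.1],"dr":[0,0,0]},{"travel":[0,0,-0.25],"dr":[0,0,0]},{"travel":[0,0,-0.25],"dr":[0,0,0]},{"travel":[0,0,-0.25],"dr":[0,0,0]},{"travel":[0,0,-0.25],"dr":[0,0,0]},{"travel":[0,0,-0.25],"dr":[0,0,0]},{"travel":[0,0,-0.2],"dr":[0,0,0]},{"travel":[0,0,0],"dr":[0,0,0]}]' -1
python3 -c "
from h import *
slot(40,0,.28)"
```

```text
time_s: 23.07
eef_pos: [0.4323, -0.2813, 0.043]
eef_rot: [-0.003, 0.593, 0.805, 0.001]
wrist_force: [-0.5, -0.2, -0.7]
opening: 0.65
time_s: 24.23
eef_pos: [0.432, -0.2808, 0.2899]
eef_rot: [-0.004, 0.594, 0.805, 0.001]
wrist_force: [0.4, -1.0, -1.2]
opening: 0.194
slot 0.603 0.249
turn first: dr [-0.007 -0.013  0.398] then travel [3.415 1.458 0.066] | travel now [3.039 2.132 0.082] jaw 17.1 q6 -1.11 pos [ 0.432 -0.281  0.29 ] F [ 0.4 -1.  -1.2] op 0.19 t 24.2
```

```bash

python3 -m handwheel '[{"travel":[0,0,0],"dr":[0,0,0.2]},{"travel":[0,0,0],"dr":[0,0,0.2]},{"travel":[0.2,0.09,0],"dr":[0,0,0]},{"travel":[0.23,0.1,0],"dr":[0,0,0]},{"travel":[0.23,0.1,0],"dr":[0,0,0]},{"travel":[0.23,0.1,0],"dr":[0,0,0]},{"travel":[0.23,0.1,0],"dr":[0,0,0]},{"travel":[0.23,0.1,0],"dr":[0,0,0]},{"travel":[0.23,0.1,0],"dr":[0,0,0]},{"travel":[0.23,0.1,0],"dr":[0,0,0]},{"travel":[0.23,0.1,0],"dr":[0,0,0]},{"travel":[0.23,0.1,0],"dr":[0,0,0]},{"travel":[0.23,0.1,0],"dr":[0,0,0]},{"travel":[0.23,0.1,0],"dr":[0,0,0]},{"travel":[0.23,0.1,0],"dr":[0,0,0]},{"travel":[0.23,0.1,0],"dr":[0,0,0]},{"travel":[0.15,0.05,0],"dr":[0,0,0]},{"travel":[0,0,0],"dr":[0,0,0]}]'
python3 -c "
from h import *
slot(40,0,.13)"
```

```text
time_s: 25.73
eef_pos: [0.611, 0.2584, 0.2794]
eef_rot: [-0.005, 0.682, 0.731, -0.004]
wrist_force: [-1.2, -0.7, -2.9]
opening: 0.197
slot 0.603 0.249
turn first: dr [-0.022 -0.004 -0.04 ] then travel [-0.057 -0.057  0.996] | travel now [-0.06  -0.044  0.996] jaw 4.0 q6 0.15 pos [0.611 0.258 0.279] F [-1.2 -0.7 -2.9] op 0.20 t 25.7
```

```bash

python3 -m handwheel '[{"travel":[-0.06,-0.055,0.05],"dr":[-0.022,0,-0.04]},{"travel":[0,0,0.2],"dr":[0,0,0]},{"travel":[0,0,0.2],"dr":[0,0,0]},{"travel":[0,0,0.2],"dr":[0,0,0]},{"travel":[0,0,0.15],"dr":[0,0,0]},{"travel":[0,0,0.1],"dr":[0,0,0]},{"travel":[0,0,0.07],"dr":[0,0,0]},{"travel":[0,0,0],"dr":[0,0,0]}]'
python3 -c "
from h import *
slot(40,0,.129)"
```

```text
time_s: 26.4
eef_pos: [0.6019, 0.2486, 0.1255]
eef_rot: [-0.0, 0.672, 0.74, 0.001]
wrist_force: [-0.2, 1.0, 0.9]
opening: 0.194
slot 0.603 0.249
turn first: dr [ 0.004 -0.003  0.009] then travel [ 0.002  0.01  -0.024] | travel now [ 0.002  0.01  -0.024] jaw 5.5 q6 0.11 pos [0.602 0.249 0.125] F [-0.2  1.   0.9] op 0.19 t 26.4
```

```bash

python3 -m handwheel '[{"travel":[0,0,0],"dr":[0,0,0]},{"travel":[0,0,0],"dr":[0,0,0]},{"travel":[0,0,0],"dr":[0,0,0]},{"travel":[0,0,-0.1],"dr":[0,0,0]},{"travel":[0,0,-0.25],"dr":[0,0,0]},{"travel":[0,0,-0.25],"dr":[0,0,0]},{"travel":[0,0,-0.25],"dr":[0,0,0]},{"travel":[0,0,-0.25],"dr":[0,0,0]},{"travel":[0,0,0],"dr":[0,0,0]},{"travel":[0,0,0],"dr":[0,0,0]},{"travel":[0,0,0],"dr":[0,0,0]}]' 0.3
python3 - <<'E'
from h import *
print('cab',[ray('side',*p,0).round(3) for p in [(172,166),(256,161)]],[ray('scene',*p,0).round(3) for p in [(490,195),(545,160),(441,150)]])
s=snap('scene','scene4.png')
for f in ('scene0','scene1','scene2','scene3','scene4'):
    g=cv2.cvtColor(cv2.imread(f'pics/{f}.png'),cv2.COLOR_BGR2GRAY); print(f); print(g[200:228,452:466]) if f=='scene4' else 0
go(.42,.36,.3,90)
E
```

```text
time_s: 27.32
eef_pos: [0.6031, 0.2466, 0.3096]
eef_rot: [0.004, 0.673, 0.74, 0.005]
wrist_force: [0.7, -0.3, 0.5]
opening: 0.651
cab [array([0.158, 0.562, 0.   ]), array([0.436, 0.561, 0.   ])] [array([0.43 , 0.602, 0.   ]), array([0.342, 0.878, 0.   ]), array([0.155, 0.577, 0.   ])]
scene0
scene1
scene2
scene3
scene4
[[ 95  29  29  32  24  30  36  34  34  31  32  32  28  46]
 [ 83  16  29  32  35  33  34  37  36  36  35  35  24  60]
 [ 60  18  25  29  25  34  35  28  36  33  35  30  25 110]
 [ 61  25  32  34  32  32  44  33  41  32  33  32  19 122]
 [ 42  21  28  31  25  36  73  45  64  46  30  28  24 160]
 [ 28  27  25  35  29  32  28  41  36  32  35  30  57 152]
 [ 30  28  29  30  32  36  42  76  46  32  31  22  90 158]
 [ 23  30  29  29  34  49  74  58  33  34  31  17 132 165]
 [ 22  31  31  29  33  29  36  40  32  35  30  24 166 169]
 [ 20  29  31  32  33  31  66  68  41  34  29  51 162 168]
 [ 30  31  30  29  33  47  35  29  32  34  28  57 162 171]
 [ 24  28  31  28  36  37  44  35  36  34  19  96 163 166]
 [ 37  28  25  32  53  51  77  47  36  32  17 127 158 155]
 [ 74  35  2
[... 353 characters left out ...]
59  34  52  54  66  90 146 152  96  78 100 162]
 [111  59  23  22 107  99 140 130 120  99  80  87 114 164]
 [117 102  53  26  88 118 100  92  94  92  80  88 147 171]
 [ 72 115 102  67  78  93  95  95  96  93  84  90 143 169]
 [ 76  74 114 108  90  93  96  97  99  86  82  88 110 159]
 [ 74  74  73 113 123 105  98  95  94  86  83  76  71  77]
 [ 74  74  75  83 125 126 100  63  37  72  81  79  78  74]
 [ 75  74  75  71  83 125 101  54  54  78  80  80  80  78]
 [ 75  77  75  74  72  79 128 138  92  73  76  80  79  80]]
turn first: dr [ 0.02   0.016 -2.819] then travel [1.219 0.757 0.059] | travel now [ 0.868 -1.142  0.045] jaw 5.4 q6 0.11 pos [0.603 0.247 0.309] F [-0.4  0.7  0.3] op 0.65 t 27.4
```

```bash

python3 -m handwheel '[{"travel":[0.19,-0.25,0],"dr":[0,0,0]},{"travel":[0.19,-0.25,0],"dr":[0,0,0]},{"travel":[0.19,-0.25,0],"dr":[0,0,0]},{"travel":[0.19,-0.25,0],"dr":[0,0,0]},{"travel":[0.19,-0.25,0],"dr":[0,0,0]},{"travel":[0,0,0],"dr":[0,0,-0.22]},{"travel":[0,0,0],"dr":[0,0,-0.22]},{"travel":[0,0,0],"dr":[0,0,-0.22]},{"travel":[0,0,0],"dr":[0,0,-0.22]},{"travel":[0,0,0],"dr":[0,0,-0.22]},{"travel":[0,0,0],"dr":[0,0,-0.22]},{"travel":[0,0,0],"dr":[0,0,-0.22]},{"travel":[0,0,0],"dr":[0,0,-0.22]},{"travel":[0,0,0],"dr":[0,0,-0.22]},{"travel":[0,0,0],"dr":[0,0,-0.22]},{"travel":[0,0,0],"dr":[0,0,-0.22]},{"travel":[0,0,0],"dr":[0,0,-0.22]},{"travel":[0,0,0],"dr":[0,0,-0.18]}]'
python3 - <<'E'
from h import *
go(.40,.38,.22,90)
E
```

```text
time_s: 28.87
eef_pos: [0.4023, 0.3555, 0.2771]
eef_rot: [-0.017, -0.034, 0.999, -0.01]
wrist_force: [0.3, -0.6, -0.8]
opening: 0.651
turn first: dr [-0.039 -0.063  0.13 ] then travel [0.015 0.164 0.381] | travel now [-0.009  0.172  0.377] jaw 93.9 q6 -1.13 pos [0.402 0.355 0.277] F [ 0.3 -0.6 -0.8] op 0.65 t 28.9
```

```bash

python3 -m handwheel '[{"travel":[0,0.16,0.2],"dr":[-0.039,-0.06,0.13]},{"travel":[0,0,0],"dr":[0,-0.22,0]},{"travel":[0,0,0],"dr":[0,-0.22,0]},{"travel":[0,0,0],"dr":[0,-0.22,0]},{"travel":[0,0,0],"dr":[0,-0.22,0]},{"travel":[0,0,0],"dr":[0,-0.22,0]},{"travel":[0,0,0],"dr":[0,-0.22,0]},{"travel":[0,0,0],"dr":[0,-0.22,0]},{"travel":[0,0,0],"dr":[0,-0.22,0]},{"travel":[0,0,0],"dr":[0,0,0]}]'
python3 - <<'E'
from h import *
go(.40,.38,.22,90)
c=viewer.get_calibration('wrist');print(-np.array(c['R']).T@c['t'],np.array(c['R'])[2])
print([proj('wrist',[.55,.39,z]).round(0) for z in (.05,.1,.186)])
E
```

```text
time_s: 29.7
eef_pos: [0.395, 0.3724, 0.2239]
eef_rot: [0.425, -0.007, 0.905, -0.006]
wrist_force: [-0.5, -0.1, -2.0]
opening: 0.651
turn first: dr [-0.024  1.677  0.029] then travel [-0.034  0.05   0.026] | travel now [-0.002  0.051  0.042] jaw 90.5 q6 0.01 pos [0.395 0.372 0.224] F [-0.5 -0.1 -2. ] op 0.65 t 29.7
[0.23128887 0.37070716 0.25110324] [ 0.93598083  0.00207798 -0.35204484]
[array([337., 176.]), array([337., 217.]), array([337., 298.])]
```

```bash

python3 - <<'E'
from h import *
w=snap('wrist','w7.png')
np.save('cal7.npy',viewer.get_calibration('wrist'))
o=cv2.resize(w[120:310,230:430],None,fx=3,fy=3,interpolation=cv2.INTER_CUBIC)
cv2.imwrite('pics/c6.png',cv2.flip(o,-1)[:,:,::-1])
E
```

```text
(no output)
```

View pics/c6.png

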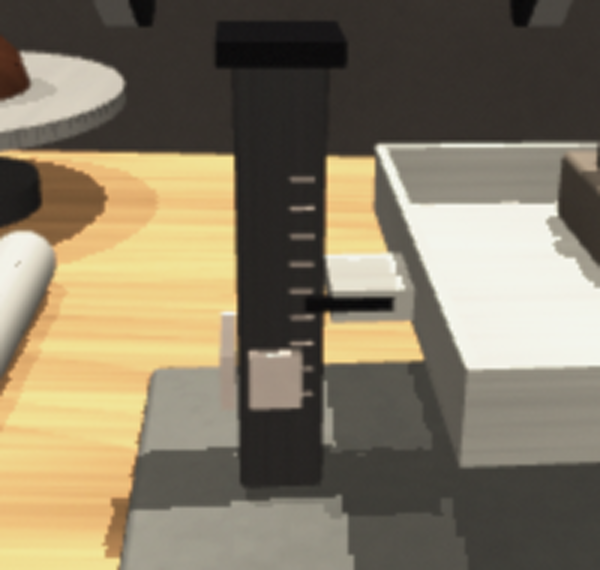

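```bash

python3 -m handwheel '[{"travel":[0,0,-0.1],"dr":[0,0.22,0]},{"travel":[0,0,-0.1],"dr":[0,0.22,0]},{"travel":[0,0,-0.1],"dr":[0,0.22,0]},{"travel":[0,0,-0.1],"dr":[0,0.22,0]},{"travel":[0,0,-0.1],"dr":[0,0.22,0]},{"travel":[0,0,-0.1],"dr":[0,0.22,0]},{"travel":[0,0,-0.1],"dr":[0,0.22,0]},{"travel":[0,0,-0.1],"dr":[0,0.14,0]},{"travel":[0,0,0],"dr":[0,0,0.22]},{"travel":[0,0,0],"dr":[0,0,0.22]},{"travel":[0,0,0],"dr":[0,0,0.22]},{"travel":[0,0,0],"dr":[0,0,0.22]},{"travel":[0,0,0],"dr":[0,0,0.22]},{"travel":[0,0,0],"dr":[0,0,0.22]},{"travel":[0,0,0],"dr":[0,0,0.22]},{"travel":[0,0,0],"dr":[0,0,0.22]},{"travel":[0,0,0],"dr":[0,0,0.22]},{"travel":[0,0,0],"dr":[0,0,0.22]},{"travel":[0,0,0],"dr":[0,0,0.22]},{"travel":[0,0,0],"dr":[0,0,0.22]}]'
python3 - <<'E'
from h import *
go(.561,-.38,.28,0)
E
```

```text
time_s: 31.42
eef_pos: [0.3493, 0.4015, 0.3498]
eef_rot: [-0.049, 0.618, 0.784, 0.025]
wrist_force: [0.3, -0.4, -0.1]
opening: 0.649
turn first: dr [-0.065 -0.203  0.449] then travel [-5.21   1.412  0.465] | travel now [-5.414  0.161 -0.129] jaw 13.6 q6 0.33 pos [0.349 0.401 0.35 ] F [ 0.3 -0.4 -0.1] op 0.65 t 31.4
```

```bash

python3 -m handwheel '[{"travel":[0,0,0],"dr":[-0.032,-0.1,0.2]},{"travel":[0,0,0],"dr":[-0.032,-0.1,0.2]},{"travel":[-0.26,0.07,0.01],"dr":[0,0,0]},{"travel":[-0.26,0.07,0.01],"dr":[0,0,0]},{"travel":[-0.26,0.07,0.01],"dr":[0,0,0]},{"travel":[-0.26,0.07,0.01],"dr":[0,0,0]},{"travel":[-0.26,0.07,0.01],"dr":[0,0,0]},{"travel":[-0.26,0.07,0.01],"dr":[0,0,0]},{"travel":[-0.26,0.07,0.01],"dr":[0,0,0]},{"travel":[-0.26,0.07,0.01],"dr":[0,0,0]},{"travel":[-0.26,0.07,0.01],"dr":[0,0,0]},{"travel":[-0.26,0.07,0.01],"dr":[0,0,0]},{"travel":[-0.26,0.07,0.01],"dr":[0,0,0]},{"travel":[-0.26,0.07,0.01],"dr":[0,0,0]},{"travel":[-0.26,0.07,0.01],"dr":[0,0,0]},{"travel":[-0.26,0.07,0.01],"dr":[0,0,0]},{"travel":[-0.26,0.07,0.01],"dr":[0,0,0]},{"travel":[-0.26,0.07,0.01],"dr":[0,0,0]},{"travel":[-0.26,0.07,0.01],"dr":[0,0,0]},{"travel":[-0.26,0.07,0.01],"dr":[0,0,0]}]'
python3 - <<'E'
from h import *
go(.561,-.38,.15,0)
E
```

```text
time_s: 33.08
eef_pos: [0.6137, -0.2774, 0.3043]
eef_rot: [-0.019, 0.657, 0.751, 0.067]
wrist_force: [1.3, 1.2, 0.7]
opening: 0.647
turn first: dr [ 0.132 -0.233  0.253] then travel [-0.684 -0.351  1.029] | travel now [-0.745 -0.514  0.912] jaw 7.4 q6 -0.80 pos [ 0.614 -0.277  0.304] F [1.3 1.2 0.7] op 0.65 t 33.1
```

```bash

python3 -m handwheel '[{"travel":[0,0,0],"dr":[0.066,-0.116,0.126]},{"travel":[0,0,0],"dr":[0.066,-0.116,0.126]},{"travel":[-0.2,-0.1,0.15],"dr":[0,0,0]},{"travel":[-0.2,-0.1,0.15],"dr":[0,0,0]},{"travel":[-0.2,-0.1,0.15],"dr":[0,0,0]},{"travel":[-0.08,-0.05,0.2],"dr":[0,0,0]},{"travel":[0,0,0.1],"dr":[0,0,0]},{"travel":[0,0,0],"dr":[0,0,0]}]'
python3 - <<'E'
from h import *
go(.561,-.38,.10,0)
print((proj('wrist',[.561,-.36,.066])).round(),proj('wrist',[.561,-.40,.066]).round())
E
```

```text
time_s: 33.75
eef_pos: [0.5749, -0.3956, 0.1878]
eef_rot: [0.006, 0.699, 0.715, 0.024]
wrist_force: [-0.2, 0.9, -0.1]
opening: 0.648
turn first: dr [ 0.081 -0.05   0.044] then travel [ 0.104 -0.093  0.585] | travel now [ 0.091 -0.115  0.583] jaw 1.3 q6 -0.83 pos [ 0.575 -0.396  0.188] F [-0.2  0.9 -0.1] op 0.65 t 33.8
[296. 196.] [295. 244.]
```

```bash

python3 -m handwheel '[{"travel":[0.1,-0.09,0.1],"dr":[0.081,-0.05,0.044]},{"travel":[0,0,0.2],"dr":[0,0,0]},{"travel":[0,0,0.2],"dr":[0,0,0]},{"travel":[0,0,0.1],"dr":[0,0,0]},{"travel":[0,0,0],"dr":[0,0,0]}]'
python3 - <<'E'
from h import *
go(.561,-.38,.04,0)
E
```

```text
time_s: 34.17
eef_pos: [0.5691, -0.3843, 0.1033]
eef_rot: [0.006, 0.704, 0.71, 0.011]
wrist_force: [0.1, -0.0, 0.1]
opening: 0.653
turn first: dr [ 0.046 -0.012  0.016] then travel [ 0.029 -0.054  0.422] | travel now [ 0.026 -0.064  0.421] jaw 0.5 q6 -0.79 pos [ 0.569 -0.384  0.103] F [ 0.1 -0.   0.1] op 0.65 t 34.2
```

```bash

python3 -m handwheel '[{"travel":[0.03,-0.06,0.08],"dr":[0.046,-0.012,0.016]},{"travel":[0,-0.01,0.12],"dr":[0,0,0]},{"travel":[0,0,0.12],"dr":[0,0,0]},{"travel":[0,0,0.08],"dr":[0,0,0]},{"travel":[0,0,0],"dr":[0,0,0]}]'
python3 - <<'E'
from h import *
go(.561,-.38,.042,0)
E
```

```text
time_s: 34.58
eef_pos: [0.564, -0.3823, 0.0495]
eef_rot: [0.005, 0.706, 0.708, 0.003]
wrist_force: [-1.0, 0.8, -0.8]
opening: 0.653
turn first: dr [0.022 0.006 0.007] then travel [ 0.016 -0.02   0.05 ] | travel now [ 0.016 -0.021  0.05 ] jaw 0.2 q6 -0.78 pos [ 0.564 -0.382  0.05 ] F [-1.   0.8 -0.8] op 0.65 t 34.6
```

```bash

python3 -m handwheel '[{"travel":[0.016,-0.02,0.05],"dr":[0.022,0,0]},{"travel":[0,0,0.01],"dr":[0,0,0]}]'
python3 -m handwheel '[{"travel":[0,0,0],"dr":[0,0,0]},{"travel":[0,0,0],"dr":[0,0,0]},{"travel":[0,0,0],"dr":[0,0,0]},{"travel":[0,0,0],"dr":[0,0,0]},{"travel":[0,0,0],"dr":[0,0,0]},{"travel":[0,0,0],"dr":[0,0,0]},{"travel":[0,0,-0.1],"dr":[0,0,0]},{"travel":[0,0,-0.25],"dr":[0,0,0]},{"travel":[0,0,-0.25],"dr":[0,0,0]},{"travel":[0,0,-0.25],"dr":[0,0,0]},{"travel":[0,0,-0.25],"dr":[0,0,0]},{"travel":[0,0,-0.25],"dr":[0,0,0]},{"travel":[0,0,-0.25],"dr":[0,0,0]},{"travel":[0,0,0],"dr":[0,0,0]}]' -1
python3 -c "
from h import *
slot(-40,0,.28)"
```

```text
time_s: 34.75
eef_pos: [0.562, -0.3805, 0.0421]
eef_rot: [0.002, 0.706, 0.709, -0.001]
wrist_force: [0.0, 1.1, -0.0]
opening: 0.654
time_s: 35.92
eef_pos: [0.5597, -0.3772, 0.2983]
eef_rot: [-0.0, 0.705, 0.709, -0.001]
wrist_force: [1.0, -0.9, 0.1]
opening: 0.195
slot 0.524 0.242
turn first: dr [-0.004  0.001 -0.164] then travel [4.132 0.135 0.122] | travel now [ 4.128 -0.22   0.12 ] jaw 0.3 q6 -0.77 pos [ 0.56  -0.377  0.298] F [ 1.  -0.9  0.1] op 0.19 t 35.9
```

```bash

python3 -m handwheel '[{"travel":[0.15,0,0],"dr":[0,0,-0.16]},{"travel":[0.22,0.01,0],"dr":[0,0,0]},{"travel":[0.23,0.01,0],"dr":[0,0,0]},{"travel":[0.23,0.01,0],"dr":[0,0,0]},{"travel":[0.23,0.01,0],"dr":[0,0,0]},{"travel":[0.23,0.01,0],"dr":[0,0,0]},{"travel":[0.23,0.01,0],"dr":[0,0,0]},{"travel":[0.23,0.01,0],"dr":[0,0,0]},{"travel":[0.23,0.01,0],"dr":[0,0,0]},{"travel":[0.23,0.01,0],"dr":[0,0,0]},{"travel":[0.23,0.01,0],"dr":[0,0,0]},{"travel":[0.23,0.01,0],"dr":[0,0,0]},{"travel":[0.23,0.01,0],"dr":[0,0,0]},{"travel":[0.23,0.01,0],"dr":[0,0,0]},{"travel":[0.23,0.01,0],"dr":[0,0,0]},{"travel":[0.23,0.01,0],"dr":[0,0,0]},{"travel":[0.23,0,0],"dr":[0,0,0]},{"travel":[0.2,0,0],"dr":[0,0,0]},{"travel":[0,0,0],"dr":[0,0,0]}]'
python3 -c "
from h import *
slot(-40,0,.115)"
```

```text
time_s: 37.5
eef_pos: [0.5244, 0.2498, 0.3155]
eef_rot: [0.014, 0.676, 0.736, 0.005]
wrist_force: [-1.0, -0.4, -1.6]
opening: 0.197
slot 0.524 0.242
turn first: dr [ 0.049  0.026 -0.011] then travel [-0.052 -0.01   1.336] | travel now [-0.034 -0.043  1.336] jaw 4.9 q6 0.17 pos [0.524 0.25  0.315] F [-1.  -0.4 -1.6] op 0.20 t 37.5
```

```bash

python3 -m handwheel '[{"travel":[-0.05,-0.01,0.1],"dr":[0.049,0.026,-0.011]},{"travel":[0,0,0.2],"dr":[0,0,0]},{"travel":[0,0,0.2],"dr":[0,0,0]},{"travel":[0,0,0.2],"dr":[0,0,0]},{"travel":[0,0,0.2],"dr":[0,0,0]},{"travel":[0,0,0.15],"dr":[0,0,0]},{"travel":[0,0,0.1],"dr":[0,0,0]},{"travel":[0,0,0.06],"dr":[0,0,0]},{"travel":[0,0,0],"dr":[0,0,0]}]'
python3 -c "
from h import *
slot(-40,0,.115)"
```

```text
time_s: 38.25
eef_pos: [0.5257, 0.2442, 0.1373]
eef_rot: [0.004, 0.671, 0.741, 0.005]
wrist_force: [-0.1, -0.5, -2.0]
opening: 0.197
slot 0.524 0.242
turn first: dr [ 0.025 -0.004  0.015] then travel [-0.014 -0.015  0.149] | travel now [-0.014 -0.017  0.148] jaw 5.6 q6 0.13 pos [0.526 0.244 0.137] F [-0.1 -0.5 -2. ] op 0.20 t 38.2
```

```bash

python3 -m handwheel '[{"travel":[-0.014,-0.015,0.06],"dr":[0.025,0,0.015]},{"travel":[0,0,0.06],"dr":[0,0,0]},{"travel":[0,0,0.04],"dr":[0,0,0]},{"travel":[0,0,0],"dr":[0,0,0]}]'
python3 -m handwheel '[{"travel":[0,0,0],"dr":[0,0,0]},{"travel":[0,0,0],"dr":[0,0,0]},{"travel":[0,0,0],"dr":[0,0,0]},{"travel":[0,0,-0.1],"dr":[0,0,0]},{"travel":[0,0,-0.25],"dr":[0,0,0]},{"travel":[0,0,-0.25],"dr":[0,0,0]},{"travel":[0,0,-0.25],"dr":[0,0,0]},{"travel":[0,0,-0.25],"dr":[0,0,0]},{"travel":[0,0,-0.1],"dr":[0,0,0]},{"travel":[0,0,0],"dr":[0,0,0]}]' 0.3
python3 - <<'E'
from h import *
go(.427,-.399,.25,14)
E
```

```text
time_s: 38.58
eef_pos: [0.5266, 0.2422, 0.1165]
eef_rot: [0.001, 0.675, 0.738, 0.003]
wrist_force: [-2.1, 0.2, -0.7]
opening: 0.197
time_s: 39.42
eef_pos: [0.5262, 0.2414, 0.3076]
eef_rot: [0.002, 0.675, 0.738, 0.005]
wrist_force: [0.7, -0.4, -0.0]
opening: 0.646
turn first: dr [ 0.021 -0.004 -0.295] then travel [-3.983 -1.675  0.384] | travel now [-4.194 -1.046  0.36 ] jaw 5.1 q6 0.13 pos [0.526 0.241 0.308] F [ 0.7 -0.4 -0. ] op 0.65 t 39.4
```

```bash

python3 -m handwheel '[{"travel":[-0.15,-0.04,0],"dr":[0,0,-0.15]},{"travel":[-0.21,-0.08,0],"dr":[0,0,-0.14]},{"travel":[-0.22,-0.093,0],"dr":[0,0,0]},{"travel":[-0.22,-0.093,0],"dr":[0,0,0]},{"travel":[-0.22,-0.093,0],"dr":[0,0,0]},{"travel":[-0.22,-0.093,0],"dr":[0,0,0]},{"travel":[-0.22,-0.093,0],"dr":[0,0,0]},{"travel":[-0.22,-0.093,0],"dr":[0,0,0]},{"travel":[-0.22,-0.093,0],"dr":[0,0,0]},{"travel":[-0.22,-0.093,0],"dr":[0,0,0]},{"travel":[-0.22,-0.093,0],"dr":[0,0,0]},{"travel":[-0.22,-0.093,0],"dr":[0,0,0]},{"travel":[-0.22,-0.093,0],"dr":[0,0,0]},{"travel":[-0.22,-0.093,0],"dr":[0,0,0]},{"travel":[-0.22,-0.093,0],"dr":[0,0,0]},{"travel":[-0.22,-0.093,0],"dr":[0,0,0]},{"travel":[-0.22,-0.093,0],"dr":[0,0,0]},{"travel":[-0.2,-0.093,0],"dr":[0,0,0]},{"travel":[0,0,0],"dr":[0,0,0]}]'
python3 - <<'E'
from h import *
go(.427,-.399,.18,14)
print('pot',tri((152,270),(282,412)),tri((120,308),(345,462)))
E
```

```text
time_s: 41.0
eef_pos: [0.4204, -0.4022, 0.282]
eef_rot: [-0.002, 0.611, 0.792, 0.007]
wrist_force: [-0.2, 1.0, -0.4]
opening: 0.652
turn first: dr [ 0.016 -0.022  0.025] then travel [0.01  0.048 0.68 ] | travel now [0.001 0.042 0.68 ] jaw 14.7 q6 -1.23 pos [ 0.42  -0.402  0.282] F [-0.2  1.  -0.4] op 0.65 t 41.0
pot [ 0.431 -0.47   0.081] [ 0.528 -0.571  0.073]
```

```bash

python3 -m handwheel '[{"travel":[0.01,0.07,0.1],"dr":[0.016,-0.022,0.025]},{"travel":[0,0,0.25],"dr":[0,0,0]},{"travel":[0,0,0.25],"dr":[0,0,0]},{"travel":[0,0,0.25],"dr":[0,0,0]},{"travel":[0,0,0.2],"dr":[0,0,0]},{"travel":[0,0,0.1],"dr":[0,0,0]},{"travel":[0,0,0],"dr":[0,0,0]}]'
python3 - <<'E'
from h import *
go(.431,-.399,.042,14)
E
```

```text
time_s: 41.58
eef_pos: [0.4279, -0.398, 0.0968]
eef_rot: [-0.001, 0.618, 0.786, -0.0]
wrist_force: [-0.8, 1.0, -0.1]
opening: 0.652
turn first: dr [-0.002 -0.002 -0.013] then travel [-0.011  0.019  0.365] | travel now [-0.012  0.019  0.365] jaw 13.6 q6 -1.19 pos [ 0.428 -0.398  0.097] F [-0.8  1.  -0.1] op 0.65 t 41.6
```

```bash

python3 -m handwheel '[{"travel":[-0.01,0.02,0.1],"dr":[0,0,0]},{"travel":[0,0,0.12],"dr":[0,0,0]},{"travel":[0,0,0.1],"dr":[0,0,0]},{"travel":[0,0,0.04],"dr":[0,0,0]},{"travel":[0,0,0],"dr":[0,0,0]}]'
python3 -m handwheel '[{"travel":[0,0,0],"dr":[0,0,0]},{"travel":[0,0,0],"dr":[0,0,0]},{"travel":[0,0,0],"dr":[0,0,0]},{"travel":[0,0,0],"dr":[0,0,0]},{"travel":[0,0,0],"dr":[0,0,0]},{"travel":[0,0,0],"dr":[0,0,0]},{"travel":[0,0,-0.1],"dr":[0,0,0]},{"travel":[0,0,-0.25],"dr":[0,0,0]},{"travel":[0,0,-0.25],"dr":[0,0,0]},{"travel":[0,0,-0.25],"dr":[0,0,0]},{"travel":[0,0,-0.25],"dr":[0,0,0]},{"travel":[0,0,-0.25],"dr":[0,0,0]},{"travel":[0,0,-0.25],"dr":[0,0,0]},{"travel":[0,0,0],"dr":[0,0,0]}]' -1
python3 -c "
from h import *
slot(40,58,.28)"
```

```text
time_s: 42.0
eef_pos: [0.4312, -0.3964, 0.0406]
eef_rot: [-0.002, 0.618, 0.786, 0.0]
wrist_force: [0.6, -0.1, 0.2]
opening: 0.648
time_s: 43.17
eef_pos: [0.4303, -0.3946, 0.2922]
eef_rot: [-0.004, 0.618, 0.786, 0.001]
wrist_force: [1.8, -0.4, -0.2]
opening: 0.2
slot 0.598 0.307
turn first: dr [-0.007 -0.015  0.282] then travel [4.556 1.538 0.081] | travel now [4.279 2.192 0.108] jaw 13.7 q6 -1.18 pos [ 0.43  -0.395  0.292] F [ 1.8 -0.4 -0.2] op 0.20 t 43.2
```

```bash

python3 -m handwheel '[{"travel":[0.1,0.03,0],"dr":[0,0,0.14]},{"travel":[0.2,0.06,0],"dr":[0,0,0.14]},{"travel":[0.23,0.077,0],"dr":[0,0,0]},{"travel":[0.23,0.077,0],"dr":[0,0,0]},{"travel":[0.23,0.077,0],"dr":[0,0,0]},{"travel":[0.23,0.077,0],"dr":[0,0,0]},{"travel":[0.23,0.077,0],"dr":[0,0,0]},{"travel":[0.23,0.077,0],"dr":[0,0,0]},{"travel":[0.23,0.077,0],"dr":[0,0,0]},{"travel":[0.23,0.077,0],"dr":[0,0,0]},{"travel":[0.23,0.077,0],"dr":[0,0,0]},{"travel":[0.23,0.077,0],"dr":[0,0,0]},{"travel":[0.23,0.077,0],"dr":[0,0,0]},{"travel":[0.23,0.077,0],"dr":[0,0,0]},{"travel":[0.23,0.077,0],"dr":[0,0,0]},{"travel":[0.23,0.077,0],"dr":[0,0,0]},{"travel":[0.23,0.077,0],"dr":[0,0,0]},{"travel":[0.23,0.077,0],"dr":[0,0,0]},{"travel":[0.23,0.077,0],"dr":[0,0,0]},{"travel":[0.1,0.05,0],"dr":[0,0,0]}]'
python3 -c "
from h import *
slot(40,56,.28)"
```

```text
time_s: 44.83
eef_pos: [0.5903, 0.2951, 0.2866]
eef_rot: [-0.002, 0.681, 0.733, -0.001]
wrist_force: [-0.7, -0.4, -2.6]
opening: 0.197
slot 0.598 0.305
turn first: dr [-0.009 -0.001 -0.033] then travel [0.06  0.058 0.044] | travel now [0.061 0.058 0.044] jaw 4.2 q6 0.21 pos [0.59  0.295 0.287] F [-0.7 -0.4 -2.6] op 0.20 t 44.8
```

```bash

python3 -m handwheel '[{"travel":[0.06,0.058,0.1],"dr":[0,0,-0.03]},{"travel":[0,0,0.2],"dr":[0,0,0]},{"travel":[0,0,0.2],"dr":[0,0,0]},{"travel":[0,0,0.2],"dr":[0,0,0]},{"travel":[0,0,0.15],"dr":[0,0,0]},{"travel":[0,0,0.1],"dr":[0,0,0]},{"travel":[0,0,0.1],"dr":[0,0,0]},{"travel":[0,0,0],"dr":[0,0,0]}]'
python3 -c "
from h import *
slot(40,56,.10)"
```

```text
time_s: 45.5
eef_pos: [0.5961, 0.3135, 0.1176]
eef_rot: [-0.003, 0.671, 0.741, -0.001]
wrist_force: [-0.8, -0.2, -3.1]
opening: 0.192
slot 0.598 0.305
turn first: dr [-0.01  -0.005  0.017] then travel [-0.059  0.009  0.117] | travel now [-0.059  0.009  0.117] jaw 5.7 q6 0.21 pos [0.596 0.314 0.118] F [-0.8 -0.2 -3.1] op 0.19 t 45.5
```

```bash

python3 -m handwheel '[{"travel":[-0.06,0.01,0],"dr":[0,0,0]},{"travel":[0,0,0.05],"dr":[0,0,0]},{"travel":[0,0,0.05],"dr":[0,0,0]},{"travel":[0,0,0.04],"dr":[0,0,0]},{"travel":[0,0,0],"dr":[0,0,0]}]'
python3 -c "
from h import *
slot(40,56,.10)"
```

```text
time_s: 45.92
eef_pos: [0.5993, 0.304, 0.0979]
eef_rot: [-0.002, 0.671, 0.741, -0.0]
wrist_force: [-2.4, 0.3, 0.9]
opening: 0.199
slot 0.598 0.305
turn first: dr [-0.007 -0.006  0.016] then travel [ 0.007 -0.006 -0.014] | travel now [ 0.007 -0.006 -0.014] jaw 5.7 q6 0.19 pos [0.599 0.304 0.098] F [-2.4  0.3  0.9] op 0.20 t 45.9
```

```bash

python3 -m handwheel '[{"travel":[0,0,0],"dr":[0,0,0]},{"travel":[0,0,0],"dr":[0,0,0]},{"travel":[0,0,0],"dr":[0,0,0]},{"travel":[0,0,-0.1],"dr":[0,0,0]},{"travel":[0,0,-0.25],"dr":[0,0,0]},{"travel":[0,0,-0.25],"dr":[0,0,0]},{"travel":[0,0,-0.25],"dr":[0,0,0]},{"travel":[0,0,-0.25],"dr":[0,0,0]},{"travel":[0,0,-0.2],"dr":[0,0,0]},{"travel":[0,0,0],"dr":[0,0,0]}]' 0.3
python3 -m handwheel '[{"travel":[0.1,-0.22,0],"dr":[0,0,0]},{"travel":[0.1,-0.25,0],"dr":[0,0,0]},{"travel":[0.1,-0.25,0],"dr":[0,0,0]},{"travel":[0.1,-0.25,0],"dr":[0,0,0]},{"travel":[0.05,-0.25,0],"dr":[0,0,0]},{"travel":[0,0,0],"dr":[0,0,-0.22]},{"travel":[0,0,0],"dr":[0,0,-0.22]},{"travel":[0,0,0],"dr":[0,0,-0.22]},{"travel":[0,0,0],"dr":[0,0,-0.22]},{"travel":[0,0,0],"dr":[0,0,-0.22]},{"travel":[0,0,0],"dr":[0,0,-0.22]},{"travel":[0,0,0],"dr":[0,0,-0.22]},{"travel":[0,0,0],"dr":[0,0,-0.22]},{"travel":[0,0,0],"dr":[0,0,-0.22]},{"travel":[0,0,0],"dr":[0,0,-0.22]},{"travel":[0,0,0],"dr":[0,0,-0.22]},{"travel":[0,0,0],"dr":[0,0,-0.22]},{"travel":[0,0,0],"dr":[0,0,-0.18]}]'
python3 - <<'E'
from h import *
go(.40,.38,.22,90)
E
```

```text
time_s: 46.75
eef_pos: [0.6, 0.3033, 0.3101]
eef_rot: [-0.001, 0.671, 0.741, 0.002]
wrist_force: [0.4, 0.3, 0.5]
opening: 0.652
time_s: 48.25
eef_pos: [0.4042, 0.3554, 0.3403]
eef_rot: [0.022, -0.038, 0.999, 0.011]
wrist_force: [-0.6, 0.7, -0.1]
opening: 0.65
turn first: dr [0.042 0.084 0.146] then travel [0.028 0.164 0.802] | travel now [0.052 0.149 0.804] jaw 94.4 q6 -1.15 pos [0.404 0.355 0.34 ] F [-0.6  0.7 -0.1] op 0.65 t 48.2
```

```bash

python3 -m handwheel '[{"travel":[0.03,0.08,0.2],"dr":[0.042,0.08,0.14]},{"travel":[0,0.08,0.25],"dr":[0,0,0]},{"travel":[0,0,0.15],"dr":[0,0,0]},{"travel":[0,0,0],"dr":[0,-0.22,0]},{"travel":[0,0,0],"dr":[0,-0.22,0]},{"travel":[0,0,0],"dr":[0,-0.22,0]},{"travel":[0,0,0],"dr":[0,-0.22,0]},{"travel":[0,0,0],"dr":[0,-0.22,0]},{"travel":[0,0,0],"dr":[0,-0.22,0]},{"travel":[0,0,0],"dr":[0,-0.22,0]},{"travel":[0,0,0],"dr":[0,-0.22,0]},{"travel":[0,0,0],"dr":[0,0,0]}]'
python3 - <<'E'
from h import *
go(.40,.38,.22,90)
print([proj('wrist',[.534,.39,z]).round(0) for z in (.05,.1,.186)])
w=snap('wrist','w8.png');np.save('cal8.npy',viewer.get_calibration('wrist'))
o=cv2.resize(w[100:330,200:470],None,fx=2.9,fy=2.6,interpolation=cv2.INTER_CUBIC)
cv2.imwrite('pics/c7.png',cv2.flip(o,-1)[:,:,::-1])
E
```

```text
time_s: 49.25
eef_pos: [0.4065, 0.3829, 0.2657]
eef_rot: [0.449, 0.001, 0.893, 0.01]
wrist_force: [-0.1, -0.0, -0.6]
opening: 0.649
turn first: dr [ 0.04   1.78  -0.006] then travel [ 0.043 -0.019  0.305] | travel now [ 0.27  -0.025  0.147] jaw 90.4 q6 0.01 pos [0.406 0.383 0.266] F [-0.1 -0.  -0.6] op 0.65 t 49.2
[array([321., 115.]), array([322., 157.]), array([324., 238.])]
```

View pics/c7.png

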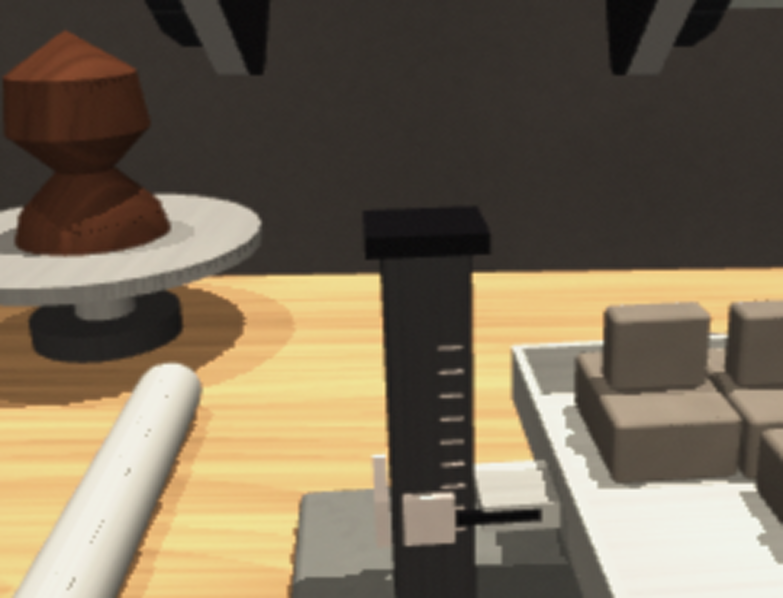

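```bash

python3 -m handwheel '[{"travel":[0,0,-0.1],"dr":[0,0.22,0]},{"travel":[0,0,-0.1],"dr":[0,0.22,0]},{"travel":[0,0,-0.1],"dr":[0,0.22,0]},{"travel":[0,0,0],"dr":[0,0.22,0]},{"travel":[0,0,0],"dr":[0,0.22,0]},{"travel":[0,0,0],"dr":[0,0.22,0]},{"travel":[0,0,0],"dr":[0,0.22,0]},{"travel":[0,0,0],"dr":[0,0.22,0]},{"travel":[0,-0.2,0],"dr":[0,0,0]},{"travel":[0,-0.25,0],"dr":[0,0,0]},{"travel":[0,-0.25,0],"dr":[0,0,0]},{"travel":[0,-0.25,0],"dr":[0,0,0]},{"travel":[0,-0.25,0],"dr":[0,0,0]},{"travel":[0,-0.25,0],"dr":[0,0,0]},{"travel":[0,-0.2,0],"dr":[0,0,0]}]'
python3 -m handwheel '[{"travel":[0,0,0],"dr":[0,0,0.22]},{"travel":[0,0,0],"dr":[0,0,0.22]},{"travel":[0,0,0],"dr":[0,0,0.22]},{"travel":[0,0,0],"dr":[0,0,0.22]},{"travel":[0,0,0],"dr":[0,0,0.22]},{"travel":[0,0,0],"dr":[0,0,0.22]},{"travel":[0,0,0],"dr":[0,0,0.22]},{"travel":[0,0,0],"dr":[0,0,0.22]},{"travel":[0,0,0],"dr":[0,0,0.22]},{"travel":[0,0,0],"dr":[0,0,0.22]},{"travel":[0,0,0],"dr":[0,0,0.22]},{"travel":[0,0,0],"dr":[0,0,0.22]},{"travel":[0,0,0],"dr":[0,0,0.22]},{"travel":[0,0,0],"dr":[0,0,0]}]'
python3 - <<'E'
from h import *
go(.43,.10,.22,0)
s=snap('side','side2.png');c=snap('scene','scene5.png')
# marker segmentation: dark-orange wood
for n,im,(x0,x1,y0,y1) in (('side',s,(220,310,225,310)),('scene',c,(270,360,205,275))):
    h=cv2.cvtColor(im,cv2.COLOR_RGB2HSV); m=((h[...,0]<14)&(h[...,1]>120)).astype(np.uint8); m[:y0]=0;m[y1:]=0;m[:,:x0]=0;m[:,x1:]=0
    k=np.argwhere(m)[:,::-1]; print(n,len(k),k.mean(0),cv2.boxPoints(cv2.minAreaRect(k.astype(np.float32))).round(0).tolist())
E
```

```text
time_s: 50.55
eef_pos: [0.4057, 0.1572, 0.3072]
eef_rot: [0.009, -0.045, 0.997, 0.06]
wrist_force: [0.4, -0.5, -0.8]
opening: 0.648
time_s: 51.72
eef_pos: [0.4311, 0.1658, 0.3513]
eef_rot: [-0.036, 0.644, 0.756, 0.111]
wrist_force: [0.4, 0.2, 0.0]
opening: 0.649
turn first: dr [ 0.205 -0.398  0.303] then travel [-0.439 -0.008  0.875] | travel now [-0.595 -0.178  0.757] jaw 8.4 q6 -0.21 pos [0.431 0.166 0.351] F [0.4 0.2 0. ] op 0.65 t 51.7
side 938 [266.59061834 268.48614072] [[245.0, 252.0], [263.0, 242.0], [288.0, 285.0], [269.0, 296.0]]
scene 781 [313.83354673 240.05889885] [[289.0, 243.0], [330.0, 221.0], [339.0, 237.0], [297.0, 259.0]]
```

```bash

python3 -m handwheel '[{"travel":[-0.2,-0.06,0.2],"dr":[0,0,0]},{"travel":[-0.2,-0.06,0.22],"dr":[0,0,0]},{"travel":[-0.05,-0.05,0.2],"dr":[0,0,0]},{"travel":[0,0,0],"dr":[0.05,-0.2,0.075]},{"travel":[0,0,0],"dr":[0.05,-0.2,0.075]},{"travel":[0,0,0],"dr":[0.05,-0.2,0.075]},{"travel":[0,0,0],"dr":[0.05,-0.2,0.075]},{"travel":[0,0,0],"dr":[0,-0.22,0]},{"travel":[0,0,0],"dr":[0,-0.22,0]},{"travel":[0,0,0],"dr":[0,-0.22,0]},{"travel":[0,0,0],"dr":[0,-0.22,0]},{"travel":[0,0,0],"dr":[0,0,0]}]'
python3 - <<'E'
from h import *
go(.43,.10,.20,0)
c=viewer.get_calibration('wrist');print(-np.array(c['R']).T@c['t'],np.array(c['R'])[2])
print(proj('wrist',[.415,.056,.025]),proj('wrist',[.445,-.07,.025]))
E
```

```text
time_s: 52.82
eef_pos: [0.4353, 0.1162, 0.2505]
eef_rot: [0.255, 0.656, 0.675, -0.222]
wrist_force: [-0.8, 0.3, -1.4]
opening: 0.651
turn first: dr [0.092 1.316 0.051] then travel [-0.108 -0.036  0.336] | travel now [ 0.131 -0.052  0.326] jaw 2.3 q6 0.53 pos [0.435 0.116 0.25 ] F [-0.8  0.3 -1.4] op 0.65 t 52.8
[0.42700816 0.27105727 0.307735  ] [ 0.05383469 -0.85226363 -0.52033502]
[287.18850321 113.53504588] [313.86128424 196.04236801]
```

```bash

python3 - <<'E'
from h import *
w=snap('wrist','w9.png');np.save('cal9.npy',viewer.get_calibration('wrist'))
s=cv2.imread('pics/side2.png')[:,:,::-1];c=cv2.imread('pics/scene5.png')[:,:,::-1]
C=lambda im,f:cv2.resize(im,None,fx=f,fy=f,interpolation=cv2.INTER_CUBIC)
o=np.zeros((600,800,3),np.uint8)
o[:600,:450]=cv2.flip(C(w[40:240,220:370],3),-1)
o[:300,460:800]=C(s[237:297,240:308],5)
o[310:595,460:800]=C(c[212:269,280:348],5)
cv2.imwrite('pics/m4.png',cv2.convertScaleAbs(o[:,:,::-1],alpha=1.3))
E
```

```text
(no output)
```

View pics/m4.png

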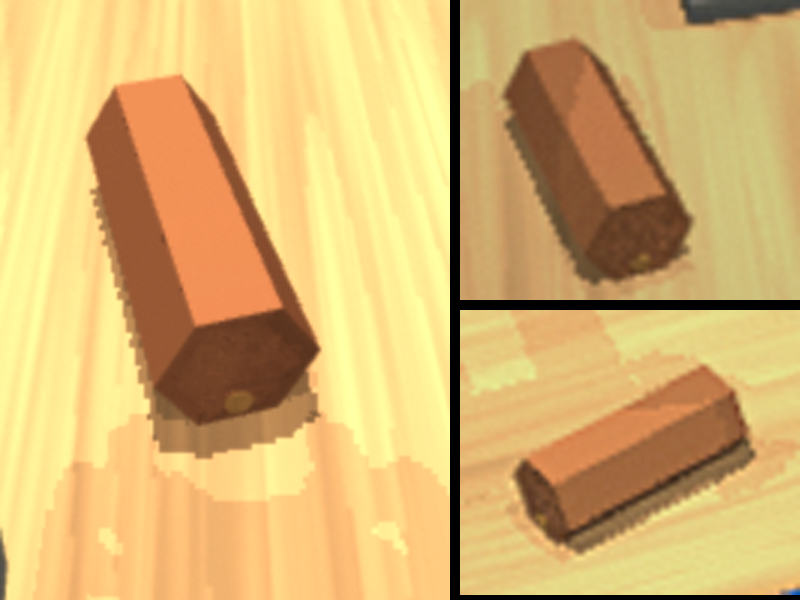

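```bash
cat >> h.py <<'E'
def pose(g,ax,p,back=0.0):
    """grasp point g (world), ax: horizontal yaw deg of tool-x heading at pitch 0, p: pitch deg (neg: tool points to -ax). back: m behind along tool z"""
    a,q=np.radians(ax),np.radians(p); h=np.array([np.cos(a),np.sin(a),0]); up=np.array([0,0,1.])
    z=np.sin(q)*h-np.cos(q)*up; x=np.cos(q)*h+np.sin(q)*up; y=np.cross(z,x)
    T=R.from_matrix(np.c_[x,y,z]); tgt=np.array(g)+(.0187-back)*z
    o=ctrl.get_obs(); w=o['eef_rot']; r=R.from_quat([w[1],w[2],w[3],w[0]]); d=tgt-o['eef_pos']
    zz=r.apply([0,0,1]); 
    print('dr',(np.degrees((r.inv()*T).as_rotvec())/30).round(3),'travel now',(r.inv().apply(d)/.15).round(3),'after turn',(T.inv().apply(d)/.15).round(3),'| pos',o['eef_pos'].round(3),'gp',(o['eef_pos']-.0187*zz).round(3),'tilt',zz.round(2),'F',o['wrist_force'].round(1),'op %.2f t %.1f'%(o['opening'],o['time_s']),'q',o['q'].round(2))
E
python3 - <<'E'
from h import *
cal=np.load('cal9.npy',allow_pickle=True).item()
f=lambda x,y:((449-x)/3+220,(599-y)/3+40)
P=[ray('wrist',*f(*p),.05,cal) for p in [(195,327),(283,308),(182,75),(116,87)]]
print(np.round(P,3)); ne=(P[0]+P[1])/2; fe=(P[2]+P[3])/2
d=(ne-fe)[:2]; ax=np.degrees(np.arctan2(d[1],d[0])); c=(ne+fe)[:2]/2; u=d/np.linalg.norm(d)
print('center',c,'ax',ax,'len',np.linalg.norm(d))
g=np.r_[c+u*.035,.028]; print('g',g)
pose(g,ax,-42,.10); pose(g,ax,-42,0)
E
```

```text
[[ 0.433  0.057  0.05 ]
 [ 0.404  0.049  0.05 ]
 [ 0.439 -0.076  0.05 ]
 [ 0.467 -0.068  0.05 ]]
center [ 0.43575108 -0.0094912 ] ax 105.42522363286521 len 0.12933302299031751
g [0.42644176 0.02424804 0.028     ]
dr [-0.231 -0.083 -0.377] travel now [ 0.484 -0.21   0.998] after turn [ 0.57  -0.224  0.948] | pos [0.436 0.116 0.251] gp [0.435 0.128 0.266] tilt [ 0.05 -0.63 -0.77] F [-0.1  1.4  0. ] op 0.65 t 52.9 q [ 0.42  0.12  1.78 -0.64  1.51  0.53]
dr [-0.231 -0.083 -0.377] travel now [ 0.463 -0.127  1.659] after turn [ 0.57  -0.224  1.615] | pos [0.436 0.116 0.251] gp [0.435 0.128 0.266] tilt [ 0.05 -0.63 -0.77] F [-0.1  1.4  0. ] op 0.65 t 52.9 q [ 0.42  0.12  1.78 -0.64  1.51  0.53]
```

```bash

python3 -m handwheel '[{"travel":[0,0,0],"dr":[-0.116,-0.04,-0.19]},{"travel":[0,0,0],"dr":[-0.116,-0.04,-0.19]},{"travel":[0.13,-0.055,0.2],"dr":[0,0,0]},{"travel":[0.13,-0.055,0.2],"dr":[0,0,0]},{"travel":[0.13,-0.055,0.2],"dr":[0,0,0]},{"travel":[0.1,-0.03,0.15],"dr":[0,0,0]},{"travel":[0,0,0],"dr":[0,0,0]}]' 1
python3 -c "
from h import *
pose([.4264,.0242,.028],105.4,-42,.06)
pose([.4264,.0242,.028],105.4,-42,0)"
```

```text
time_s: 53.45
eef_pos: [0.4174, 0.0914, 0.1207]
eef_rot: [0.276, 0.562, 0.753, -0.204]
wrist_force: [-1.7, -0.9, 0.3]
opening: 1.003
dr [ 0.029 -0.062  0.026] travel now [ 0.066 -0.068  0.485] after turn [ 0.081 -0.061  0.484] | pos [0.417 0.091 0.121] gp [0.414 0.103 0.135] tilt [ 0.19 -0.62 -0.76] F [-1.7 -0.9  0.3] op 1.00 t 53.5 q [ 0.42  0.2   2.02 -0.77  1.16  0.54]
dr [ 0.029 -0.062  0.026] travel now [ 0.053 -0.074  0.885] after turn [ 0.081 -0.061  0.884] | pos [0.417 0.091 0.121] gp [0.414 0.103 0.135] tilt [ 0.19 -0.62 -0.76] F [-1.7 -0.9  0.3] op 1.00 t 53.5 q [ 0.42  0.2   2.02 -0.77  1.16  0.54]
```

```bash

python3 -m handwheel '[{"travel":[0.08,-0.06,0.05],"dr":[0.03,-0.06,0.026]},{"travel":[0,0,0.2],"dr":[0,0,0]},{"travel":[0,0,0.15],"dr":[0,0,0]},{"travel":[0,0,0],"dr":[0,0,0]}]'
python3 -c "
from h import *
pose([.4264,.0242,.028],105.4,-42,0)"
```

```text
time_s: 53.78
eef_pos: [0.4221, 0.0595, 0.0732]
eef_rot: [0.282, 0.568, 0.743, -0.213]
wrist_force: [-0.0, -0.4, 0.2]
opening: 1.0
dr [ 0.005 -0.02  -0.007] travel now [ 0.022 -0.037  0.506] after turn [ 0.027 -0.035  0.506] | pos [0.422 0.06  0.073] gp [0.419 0.071 0.087] tilt [ 0.18 -0.64 -0.75] F [-0.  -0.4  0.2] op 1.00 t 53.8 q [ 0.36  0.29  2.05 -0.85  1.07  0.63]
```

```bash

python3 -m handwheel '[{"travel":[0.02,-0.035,0.12],"dr":[0,-0.02,0]},{"travel":[0,0,0.15],"dr":[0,0,0]},{"travel":[0,0,0.12],"dr":[0,0,0]},{"travel":[0,0,0.08],"dr":[0,0,0]},{"travel":[0,0,0],"dr":[0,0,0]}]'
python3 -c "
from h import *
pose([.4264,.0242,.028],105.4,-42,0)"
```

```text
time_s: 54.2
eef_pos: [0.4403, 0.015, 0.0281]
eef_rot: [0.289, 0.571, 0.74, -0.209]
wrist_force: [-1.1, -0.2, -0.5]
opening: 1.0
dr [ 0.022 -0.008 -0.031] travel now [ 0.061 -0.075  0.069] after turn [ 0.063 -0.073  0.069] | pos [0.44  0.015 0.028] gp [0.437 0.027 0.042] tilt [ 0.19 -0.64 -0.75] F [-1.1 -0.2 -0.5] op 1.00 t 54.2 q [ 0.25  0.39  2.07 -0.98  0.93  0.7 ]
```

```bash

python3 -m handwheel '[{"travel":[0.05,-0.075,0.05],"dr":[0,0.05,0]},{"travel":[0.02,0,0.03],"dr":[0,0.03,0]}]'
python3 -c "
from h import *
pose([.4264,.0242,.028],105.4,-40,0)"
```

```text
time_s: 54.37
eef_pos: [0.4329, 0.0127, 0.015]
eef_rot: [0.274, 0.576, 0.745, -0.195]
wrist_force: [-0.7, -0.8, -1.4]
opening: 0.996
dr [ 0.029 -0.023 -0.038] travel now [ 0.009 -0.022  0.003] after turn [ 0.01  -0.022  0.003] | pos [0.433 0.013 0.015] gp [0.43  0.024 0.029] tilt [ 0.18 -0.61 -0.77] F [-0.7 -0.8 -1.4] op 1.00 t 54.4 q [ 0.22  0.38  2.1  -0.96  0.88  0.69]
```

Aligned; close on the marker's edges, then lift.

```bash

python3 -m handwheel '[{"travel":[0,-0.02,0],"dr":[0,0,0]},{"travel":[0,0,0],"dr":[0,0,0]},{"travel":[0,0,0],"dr":[0,0,0]},{"travel":[0,0,0],"dr":[0,0,0]},{"travel":[0,0,0],"dr":[0,0,0]},{"travel":[0,0,0],"dr":[0,0,0]},{"travel":[0,0,0],"dr":[0,0,0]}]' -1
python3 -m handwheel '[{"travel":[0.05,0,-0.08],"dr":[0,0,0]},{"travel":[-0.1,0,-0.15],"dr":[0,0,0]},{"travel":[-0.15,0,-0.18],"dr":[0,0,0]},{"travel":[-0.15,0,-0.18],"dr":[0,0,0]},{"travel":[-0.15,0,-0.18],"dr":[0,0,0]},{"travel":[-0.15,0,-0.18],"dr":[0,0,0]},{"travel":[-0.15,0,-0.18],"dr":[0,0,0]},{"travel":[0,0,0],"dr":[0,0,0]}]'
python3 -c "
from h import *
pose([.5,.0,.25],90,-40,0)"
```

```text
time_s: 54.95
eef_pos: [0.435, 0.0143, 0.02]
eef_rot: [0.277, 0.576, 0.744, -0.192]
wrist_force: [-0.3, 0.8, -1.0]
opening: 0.642
time_s: 55.62
eef_pos: [0.4211, 0.0274, 0.2317]
eef_rot: [0.271, 0.574, 0.747, -0.196]
wrist_force: [2.2, 0.3, -0.8]
opening: 0.644
dr [ 0.352 -0.035  0.369] travel now [-0.316  0.439  0.233] after turn [-0.218  0.526  0.149] | pos [0.421 0.027 0.232] gp [0.418 0.039 0.246] tilt [ 0.18 -0.6  -0.78] F [ 2.2  0.3 -0.8] op 0.64 t 55.6 q [ 0.26 -0.09  2.04 -0.72  1.26  0.26]
```

```bash

python3 -m handwheel '[{"travel":[0,0,0],"dr":[0,0.21,0]},{"travel":[0,0,0],"dr":[0,0.21,0]},{"travel":[0,0,0],"dr":[0,0.21,0]},{"travel":[0,0,0],"dr":[0,0.21,0]},{"travel":[0,0,0],"dr":[0,0.21,0]},{"travel":[0,0,0],"dr":[0,0.21,0]},{"travel":[0,0,0],"dr":[0,0.21,0]},{"travel":[0,0,0],"dr":[0,0.21,0]},{"travel":[0,0,0],"dr":[0,0.21,0]},{"travel":[0,0,0],"dr":[0,0.21,0]},{"travel":[0,0,0],"dr":[0,0.21,0]},{"travel":[0,0,0],"dr":[0,0.21,0]},{"travel":[0,0,0],"dr":[0,0.21,0]},{"travel":[0,0,0],"dr":[0,0.15,0]},{"travel":[0,0,0],"dr":[0,0,0]}]'
python3 -c "
from h import *
pose([.61,-.04,.16],98,50,0)"
```

```text
time_s: 56.87
eef_pos: [0.4214, 0.0285, 0.2329]
eef_rot: [-0.335, 0.539, 0.723, 0.273]
wrist_force: [-0.1, -0.8, -2.5]
opening: 0.641
dr [-0.157 -0.043  0.21 ] travel now [-0.898  1.081 -0.155] after turn [-0.775  1.182 -0.043] | pos [0.421 0.028 0.233] gp [0.425 0.014 0.245] tilt [-0.19  0.76 -0.63] F [-0.1 -0.8 -2.5] op 0.64 t 56.9 q [-0.64  0.21  1.83  0.53  1.83 -0.99]
```

```bash

python3 -m handwheel '[{"travel":[0,0,0],"dr":[-0.157,-0.04,0.2]},{"travel":[-0.11,0.17,-0.006],"dr":[0,0,0]},{"travel":[-0.11,0.17,-0.006],"dr":[0,0,0]},{"travel":[-0.11,0.17,-0.006],"dr":[0,0,0]},{"travel":[-0.11,0.17,-0.006],"dr":[0,0,0]},{"travel":[-0.11,0.17,-0.006],"dr":[0,0,0]},{"travel":[-0.11,0.17,-0.006],"dr":[0,0,0]},{"travel":[-0.1,0.15,0],"dr":[0,0,0]},{"travel":[0,0,0],"dr":[0,0,0]}]'
python3 - <<'E'
from h import *
pose([.61,-.04,.12],98,50,0)
s=snap('side','side3.png');c=snap('scene','scene6.png')
for n,im in (('side',s),('scene',c)):
    u,v=proj(n,[.61,-.04,.1]).astype(int)
    h=cv2.cvtColor(im,cv2.COLOR_RGB2HSV); m=((h[...,0]<14)&(h[...,1]>120)).astype(np.uint8); k=np.zeros_like(m);k[v-60:v+70,u-50:u+50]=1;m*=k
    n_,l,st,ce=cv2.connectedComponentsWithStats(m);i=1+st[1:,4].argmax();k=np.argwhere(l==i)[:,::-1].astype(np.float32)
    print(n,st[i],ce[i],cv2.boxPoints(cv2.minAreaRect(k)).round(0).tolist(),'vertical dir here',(proj(n,[.61,-.04,.12])-proj(n,[.61,-.04,.0])).round(1))
E
```

```text
time_s: 57.62
eef_pos: [0.6082, -0.0192, 0.141]
eef_rot: [-0.316, 0.595, 0.689, 0.268]
wrist_force: [-1.4, 0.3, -2.4]
opening: 0.642
dr [-0.023  0.035  0.003] travel now [-0.195 -0.006  0.112] after turn [-0.197 -0.007  0.108] | pos [ 0.608 -0.019  0.141] gp [ 0.61  -0.033  0.153] tilt [-0.12  0.75 -0.66] F [-1.4  0.3 -2.4] op 0.64 t 57.6 q [-0.55  0.65  1.39  0.62  1.71 -0.81]
side [325 236  22  30 537] [335.34078212 250.37802607] [[325.0, 265.0], [326.0, 235.0], [346.0, 236.0], [345.0, 266.0]] vertical dir here [  1.9 -36.1]
scene [319 259  22  24 302] [330.14238411 272.51655629] [[319.0, 259.0], [340.0, 259.0], [340.0, 282.0], [319.0, 282.0]] vertical dir here [ -0.6 -29.8]
```

```bash

python3 -m handwheel '[{"travel":[-0.08,0,0.07],"dr":[-0.02,0.03,0]},{"travel":[-0.08,0,0.06],"dr":[0,0,0]},{"travel":[-0.03,0,0.025],"dr":[0,0,0]},{"travel":[0,0,0],"dr":[0,0,0]}]'
python3 -c "
from h import *
pose([.61,-.04,.105],98,50,0)"
python3 -m handwheel '[{"travel":[-0.02,0,0.015],"dr":[0,0,0]},{"travel":[0,0,0],"dr":[0,0,0]}]'
```

```text
time_s: 58.05
eef_pos: [0.6044, -0.0178, 0.1081]
eef_rot: [-0.317, 0.593, 0.687, 0.275]
wrist_force: [0.1, 0.6, -1.7]
opening: 0.643
dr [-0.009  0.013  0.011] travel now [-0.113  0.016  0.022] after turn [-0.113  0.016  0.021] | pos [ 0.604 -0.018  0.108] gp [ 0.606 -0.032  0.12 ] tilt [-0.11  0.75 -0.65] F [ 0.1  0.6 -1.7] op 0.64 t 58.0 q [-0.56  0.69  1.41  0.62  1.66 -0.85]
time_s: 58.22
eef_pos: [0.6039, -0.0177, 0.1051]
eef_rot: [-0.317, 0.593, 0.688, 0.274]
wrist_force: [0.0, -0.2, -2.4]
opening: 0.639
```

```bash

python3 -m handwheel '[{"travel":[-0.03,0,0.025],"dr":[0,0,0]},{"travel":[0,0,0],"dr":[0,0,0]}]'
python3 -m handwheel '[{"travel":[-0.03,0,0.025],"dr":[0,0,0]},{"travel":[0,0,0],"dr":[0,0,0]}]'
python3 -m handwheel '[{"travel":[-0.03,0,0.025],"dr":[0,0,0]},{"travel":[0,0,0],"dr":[0,0,0]}]'
python3 -c "
from h import *
pose([.61,-.04,.105],98,50,0)"
```

```text
time_s: 58.38
eef_pos: [0.6042, -0.018, 0.1]
eef_rot: [-0.316, 0.593, 0.688, 0.274]
wrist_force: [-0.4, -0.0, -1.4]
opening: 0.64
time_s: 58.55
eef_pos: [0.6047, -0.0184, 0.0943]
eef_rot: [-0.315, 0.593, 0.688, 0.274]
wrist_force: [-0.3, 0.2, -2.5]
opening: 0.639
time_s: 58.72
eef_pos: [0.6062, -0.0189, 0.0925]
eef_rot: [-0.315, 0.592, 0.689, 0.277]
wrist_force: [0.3, -0.3, -2.3]
opening: 0.644
dr [-0.002  0.013  0.022] travel now [-0.028  0.005 -0.038] after turn [-0.028  0.005 -0.038] | pos [ 0.606 -0.019  0.093] gp [ 0.608 -0.033  0.105] tilt [-0.11  0.75 -0.65] F [ 0.3 -0.3 -2.3] op 0.64 t 58.7 q [-0.56  0.72  1.41  0.63  1.64 -0.87]
```

```bash

python3 -m handwheel '[{"travel":[-0.02,0,0.017],"dr":[0,0,0]}]'
python3 -m handwheel '[{"travel":[0,0,0],"dr":[0,0,0]},{"travel":[0,0,0],"dr":[0,0,0]},{"travel":[0,0,0],"dr":[0,0,0]},{"travel":[0,0,0],"dr":[0,0,0]},{"travel":[0,0,0],"dr":[0,0,0]}]' 1
python3 -m handwheel '[{"travel":[0,0,-0.1],"dr":[0,0,0]},{"travel":[0,0,-0.2],"dr":[0,0,0]},{"travel":[0,0,-0.25],"dr":[0,0,0]},{"travel":[0.1,0,-0.2],"dr":[0,0,0]},{"travel":[0.2,0,0],"dr":[0,0,0]},{"travel":[0,0,0],"dr":[0,0,0]}]'
python3 - <<'E'
from h import *
pose([.61,-.04,.105],98,-40,.12)
s=snap('side','side4.png');c=snap('scene','scene7.png')
for n,im in (('side',s),('scene',c)):
    u,v=proj(n,[.61,-.035,.07]).astype(int)
    h=cv2.cvtColor(im,cv2.COLOR_RGB2HSV); m=((h[...,0]<14)&(h[...,1]>120)).astype(np.uint8); k=np.zeros_like(m);k[v-60:v+70,u-50:u+50]=1;m*=k
    n_,l,st,ce=cv2.connectedComponentsWithStats(m);i=1+st[1:,4].argmax();k=np.argwhere(l==i)[:,::-1].astype(np.float32)
    print(n,st[i],ce[i],cv2.boxPoints(cv2.minAreaRect(k)).round(0).tolist(),'pred base/top',proj(n,[.608,-.033,.004]).round(),proj(n,[.608,-.033,.134]).round())
E
```

```text
time_s: 58.8
eef_pos: [0.6071, -0.0193, 0.0915]
eef_rot: [-0.315, 0.591, 0.689, 0.278]
wrist_force: [-5.4, -7.4, 28.0]
opening: 0.643
time_s: 59.22
eef_pos: [0.6077, -0.0198, 0.0914]
eef_rot: [-0.315, 0.591, 0.689, 0.279]
wrist_force: [-0.0, -0.1, -0.2]
opening: 1.003
time_s: 59.72
eef_pos: [0.6136, -0.0809, 0.2021]
eef_rot: [-0.318, 0.591, 0.687, 0.277]
wrist_force: [0.4, 0.0, -0.3]
opening: 0.999
dr [ 0.01  -2.998  0.019] travel now [0.356 0.02  0.625] after turn [ 0.626  0.014 -0.355] | pos [ 0.614 -0.081  0.202] gp [ 0.616 -0.095  0.214] tilt [-0.11  0.76 -0.64] F [ 0.4  0.  -0.3] op 1.00 t 59.7 q [-0.62  0.64  1.28  0.61  1.85 -0.8 ]
side [325 232  23  49 863] [335.20162225 256.37079954] [[324.0, 280.0], [326.0, 231.0], [347.0, 232.0], [345.0, 280.0]] pred base/top [335. 274.] [337. 235.]
scene [319 250  22  45 704] [329.41335227 274.36647727] [[319.0, 294.0], [319.0, 250.0], [340.0, 250.0], [340.0, 294.0]] pred base/top [327. 289.] [327. 257.]
```

```bash

python3 -m handwheel '[{"travel":[0.17,0,-0.14],"dr":[0,0,0]},{"travel":[0.17,0,-0.14],"dr":[0,0,0]},{"travel":[0,0,0],"dr":[0,-0.215,0]},{"travel":[0,0,0],"dr":[0,-0.215,0]},{"travel":[0,0,0],"dr":[0,-0.215,0]},{"travel":[0,0,0],"dr":[0,-0.215,0]},{"travel":[0,0,0],"dr":[0,-0.215,0]},{"travel":[0,0,0],"dr":[0,-0.215,0]},{"travel":[0,0,0],"dr":[0,-0.215,0]},{"travel":[0,0,0],"dr":[0,-0.215,0]},{"travel":[0,0,0],"dr":[0,-0.215,0]},{"travel":[0,0,0],"dr":[0,-0.215,0]},{"travel":[0,0,0],"dr":[0,-0.215,0]},{"travel":[0,0,0],"dr":[0,-0.215,0]},{"travel":[0,0,0],"dr":[0,-0.215,0]},{"travel":[0,0,0],"dr":[0,-0.2,0]},{"travel":[0,0,0],"dr":[0,0,0]}]'
python3 -c "
from h import *
pose([.608,-.030,.105],98,-40,.12)"
```

```text
time_s: 61.23
eef_pos: [0.6064, -0.0887, 0.2465]
eef_rot: [0.273, 0.603, 0.707, -0.25]
wrist_force: [-0.4, -0.8, -0.7]
opening: 0.999
dr [-0.024  0.116  0.045] travel now [ 0.887  0.083 -0.256] after turn [ 0.902  0.065 -0.201] | pos [ 0.606 -0.089  0.246] gp [ 0.605 -0.076  0.26 ] tilt [ 0.08 -0.68 -0.73] F [-0.4 -0.8 -0.7] op 1.00 t 61.2 q [ 0.02  0.29  1.62 -0.8   1.25  0.14]
```

```bash

python3 -m handwheel '[{"travel":[0,0,-0.1],"dr":[-0.024,0.116,0.045]},{"travel":[0.18,0.013,-0.1],"dr":[0,0,0]},{"travel":[0.18,0.013,0],"dr":[0,0,0]},{"travel":[0.18,0.013,0],"dr":[0,0,0]},{"travel":[0.18,0.013,0],"dr":[0,0,0]},{"travel":[0.15,0.013,0],"dr":[0,0,0]},{"travel":[0,0,0],"dr":[0,0,0]}]'
python3 -c "
from h import *
pose([.608,-.030,.105],98,-40,.06)
pose([.608,-.030,.105],98,-40,0)"
```

```text
time_s: 61.82
eef_pos: [0.5969, 0.0348, 0.1769]
eef_rot: [0.244, 0.618, 0.713, -0.223]
wrist_force: [-0.2, 0.1, -0.2]
opening: 1.003
dr [-0.027 -0.048  0.015] travel now [-0.037  0.018  0.373] after turn [-0.027  0.013  0.374] | pos [0.597 0.035 0.177] gp [0.596 0.046 0.192] tilt [ 0.07 -0.62 -0.78] F [-0.2  0.1 -0.2] op 1.00 t 61.8 q [ 0.19  0.41  1.59 -0.7   1.29  0.3 ]
dr [-0.027 -0.048  0.015] travel now [-0.047  0.024  0.772] after turn [-0.027  0.013  0.774] | pos [0.597 0.035 0.177] gp [0.596 0.046 0.192] tilt [ 0.07 -0.62 -0.78] F [-0.2  0.1 -0.2] op 1.00 t 61.8 q [ 0.19  0.41  1.59 -0.7   1.29  0.3 ]
```

```bash

python3 -m handwheel '[{"travel":[-0.03,0.013,0.1],"dr":[-0.027,-0.048,0.015]},{"travel":[0,0,0.15],"dr":[0,0,0]},{"travel":[0,0,0.12],"dr":[0,0,0]},{"travel":[0,0,0],"dr":[0,0,0]}]'
python3 -c "
from h import *
pose([.608,-.030,.105],98,-40,0)"
```

```text
time_s: 62.15
eef_pos: [0.6051, -0.006, 0.1347]
eef_rot: [0.254, 0.616, 0.711, -0.224]
wrist_force: [-0.7, 0.5, -0.8]
opening: 1.002
dr [-0.007 -0.014  0.007] travel now [ 0.001 -0.002  0.38 ] after turn [ 0.004 -0.003  0.38 ] | pos [ 0.605 -0.006  0.135] gp [0.604 0.006 0.149] tilt [ 0.09 -0.63 -0.77] F [-0.7  0.5 -0.8] op 1.00 t 62.1 q [ 0.13  0.45  1.63 -0.76  1.18  0.33]
```

```bash

python3 -m handwheel '[{"travel":[0,0,0.12],"dr":[0,-0.01,0]},{"travel":[0,0,0.12],"dr":[0,0,0]},{"travel":[0,0,0.1],"dr":[0,0,0]},{"travel":[0,0,0],"dr":[0,0,0]}]'
python3 -c "
from h import *
pose([.608,-.030,.105],98,-40,0)"
```

```text
time_s: 62.48
eef_pos: [0.6112, -0.0426, 0.097]
eef_rot: [0.254, 0.618, 0.709, -0.225]
wrist_force: [-0.4, 0.5, -0.3]
opening: 1.006
dr [-0.013 -0.013 -0.001] travel now [ 0.031 -0.009  0.029] after turn [ 0.031 -0.009  0.028] | pos [ 0.611 -0.043  0.097] gp [ 0.61  -0.031  0.111] tilt [ 0.08 -0.63 -0.77] F [-0.4  0.5 -0.3] op 1.01 t 62.5 q [ 0.07  0.5   1.65 -0.8   1.1   0.35]
```

```bash

python3 -m handwheel '[{"travel":[0,0,0],"dr":[0,0,0]},{"travel":[0,0,0],"dr":[0,0,0]},{"travel":[0,0,0],"dr":[0,0,0]},{"travel":[0,0,0],"dr":[0,0,0]},{"travel":[0,0,0],"dr":[0,0,0]},{"travel":[0,0,0],"dr":[0,0,0]},{"travel":[0,0,0],"dr":[0,0,0]}]' -1
python3 -m handwheel '[{"travel":[-0.06,0,-0.08],"dr":[0,0,0]},{"travel":[-0.12,0,-0.14],"dr":[0,0,0]},{"travel":[-0.12,0,-0.14],"dr":[0,0,0]},{"travel":[-0.08,0,-0.1],"dr":[0,0,0]},{"travel":[0,0,0],"dr":[0,0,0]}]'
python3 -m handwheel '[{"travel":[0,0,0],"dr":[0,0.21,0]},{"travel":[0,0,0],"dr":[0,0.21,0]},{"travel":[0,0,0],"dr":[0,0.21,0]},{"travel":[0,0,0],"dr":[0,0.21,0]},{"travel":[0,0,0],"dr":[0,0.21,0]},{"travel":[0,0,0],"dr":[0,0.21,0]},{"travel":[0,0,0],"dr":[0,0.21,0]},{"travel":[0,0,0],"dr":[0,0.21,0]},{"travel":[0,0,0],"dr":[0,0.21,0]},{"travel":[0,0,0],"dr":[0,0.21,0]},{"travel":[0,0,0],"dr":[0,0.21,0]},{"travel":[0,0,0],"dr":[0,0.21,0]},{"travel":[0,0,0],"dr":[0,0.21,0]},{"travel":[0,0,0],"dr":[0,0.15,0]},{"travel":[0,0,0],"dr":[0,0,0]}]'
python3 - <<'E'
from h import *
pose([.628,-.06,.06],98,50,0)
pose([.628,-.06,.035],98,50,0)
E
```

```text
time_s: 63.07
eef_pos: [0.6128, -0.0412, 0.1006]
eef_rot: [0.254, 0.619, 0.709, -0.223]
wrist_force: [-0.3, -0.0, -1.4]
opening: 0.654
time_s: 63.48
eef_pos: [0.6113, -0.0401, 0.1947]
eef_rot: [0.252, 0.618, 0.71, -0.224]
wrist_force: [1.3, -0.1, -0.5]
opening: 0.65
time_s: 64.73
eef_pos: [0.6116, -0.0375, 0.1975]
eef_rot: [-0.322, 0.589, 0.685, 0.282]
wrist_force: [-0.6, -0.9, -3.1]
opening: 0.654
dr [-0.002 -0.024  0.019] travel now [-0.815  0.08   0.578] after turn [-0.807  0.087  0.588] | pos [ 0.612 -0.038  0.197] gp [ 0.614 -0.052  0.209] tilt [-0.11  0.77 -0.63] F [-0.6 -0.9 -3.1] op 0.65 t 64.7 q [-0.58  0.61  1.35  0.64  1.81 -0.78]
dr [-0.002 -0.024  0.019] travel now [-0.944  0.079  0.684] after turn [-0.935  0.087  0.696] | pos [ 0.612 -0.038  0.197] gp [ 0.614 -0.052  0.209] tilt [-0.11  0.77 -0.63] F [-0.6 -0.9 -3.1] op 0.65 t 64.7 q [-0.58  0.61  1.35  0.64  1.81 -0.78]
```

```bash

python3 -m handwheel '[{"travel":[-0.12,0.02,0.08],"dr":[0,-0.02,0.01]},{"travel":[-0.14,0.02,0.1],"dr":[0,0,0]},{"travel":[-0.14,0.02,0.1],"dr":[0,0,0]},{"travel":[-0.14,0.02,0.1],"dr":[0,0,0]},{"travel":[-0.14,0,0.1],"dr":[0,0,0]},{"travel":[-0.1,0,0.08],"dr":[0,0,0]},{"travel":[0,0,0],"dr":[0,0,0]}]'
python3 - <<'E'
from h import *
pose([.628,-.06,.035],98,50,0)
E
```

```text
time_s: 65.32
eef_pos: [0.6269, -0.0484, 0.0471]
eef_rot: [-0.311, 0.595, 0.69, 0.269]
wrist_force: [-1.2, 0.1, -2.0]
opening: 0.652
dr [-0.009  0.046  0.012] travel now [-0.109 -0.004  0.12 ] after turn [-0.111 -0.004  0.117] | pos [ 0.627 -0.048  0.047] gp [ 0.629 -0.062  0.059] tilt [-0.11  0.74 -0.66] F [-1.2  0.1 -2. ] op 0.65 t 65.3 q [-0.57  0.83  1.31  0.6   1.63 -0.88]
```

```bash

python3 -m handwheel '[{"travel":[-0.06,0,0.05],"dr":[0,0.07,0.01]},{"travel":[-0.02,0,0.02],"dr":[0,0.02,0]}]'
python3 -m handwheel '[{"travel":[-0.03,0,0.025],"dr":[0,0,0]},{"travel":[0,0,0],"dr":[0,0,0]}]'
python3 -m handwheel '[{"travel":[-0.03,0,0.025],"dr":[0,0,0]},{"travel":[0,0,0],"dr":[0,0,0]}]'
python3 - <<'E'
from h import *
pose([.628,-.06,.03],98,50.5,0)
E
```

```text
time_s: 65.48
eef_pos: [0.6274, -0.0471, 0.0324]
eef_rot: [-0.327, 0.59, 0.683, 0.281]
wrist_force: [-0.8, 0.8, -2.5]
opening: 0.653
time_s: 65.65
eef_pos: [0.6278, -0.0467, 0.0271]
eef_rot: [-0.326, 0.59, 0.684, 0.28]
wrist_force: [-0.1, 0.2, -2.4]
opening: 0.654
time_s: 65.82
eef_pos: [0.6289, -0.0467, 0.023]
eef_rot: [-0.324, 0.589, 0.685, 0.28]
wrist_force: [-0.4, 0.2, -1.7]
opening: 0.653
dr [-0.013 -0.007  0.013] travel now [-0.019 -0.018  0.028] after turn [-0.019 -0.018  0.028] | pos [ 0.629 -0.047  0.023] gp [ 0.631 -0.061  0.035] tilt [-0.11  0.77 -0.63] F [-0.4  0.2 -1.7] op 0.65 t 65.8 q [-0.57  0.89  1.28  0.62  1.63 -0.91]
```

```bash

python3 -m handwheel '[{"travel":[-0.02,0,0.017],"dr":[0,0,0]}]'
python3 -m handwheel '[{"travel":[-0.02,0,0.017],"dr":[0,0,0]}]'
python3 -m handwheel '[{"travel":[0,0,0],"dr":[0,0,0]}]'
python3 - <<'E'
from h import *
pose([.628,-.06,.03],98,50.5,0)
s=snap('side','side5.png')
h=cv2.cvtColor(s,cv2.COLOR_RGB2HSV); m=((h[...,0]<14)&(h[...,1]>120)).astype(np.uint8);k=np.zeros_like(m);k[220:300,300:380]=1;m*=k
print(cv2.boundingRect(np.argwhere(m)[:,::-1].astype(np.float32)),[proj('side',p).round() for p in ([.597,-.025,.029],[.655,-.025,.029],[.625,-.09,.004],[.625,-.09,.054],[.625,.04,.054])])
E
```

```text
time_s: 65.9
eef_pos: [0.63, -0.0471, 0.0205]
eef_rot: [-0.323, 0.589, 0.686, 0.28]
wrist_force: [0.5, -0.3, -0.9]
opening: 0.65
time_s: 65.98
eef_pos: [0.6303, -0.0471, 0.017]
eef_rot: [-0.322, 0.589, 0.686, 0.28]
wrist_force: [-0.0, -0.1, -1.8]
opening: 0.657
time_s: 66.07
eef_pos: [0.6303, -0.0471, 0.0167]
eef_rot: [-0.322, 0.589, 0.686, 0.28]
wrist_force: [-0.9, -0.4, -1.5]
opening: 0.654
dr [-0.01  -0.     0.019] travel now [ 0.016 -0.027  0.004] after turn [ 0.016 -0.027  0.004] | pos [ 0.63  -0.047  0.017] gp [ 0.632 -0.061  0.029] tilt [-0.11  0.76 -0.64] F [-0.9 -0.4 -1.5] op 0.65 t 66.1 q [-0.57  0.9   1.28  0.62  1.62 -0.91]
(328, 239, 25, 48) [array([331., 265.]), array([353., 264.]), array([346., 289.]), array([347., 274.]), array([338., 241.])]
```

```bash

python3 -m handwheel '[{"travel":[-0.02,0,0.017],"dr":[0,0,0]}]'
python3 -m handwheel '[{"travel":[-0.015,0,0.013],"dr":[0,0,0]}]'
python3 -m handwheel '[{"travel":[0,0,0],"dr":[0,0,0]}]'
```

```text
time_s: 66.2
eef_pos: [0.631, -0.0473, 0.0141]
eef_rot: [-0.322, 0.589, 0.686, 0.28]
wrist_force: [1.4, -10.7, 34.4]
opening: 0.651
time_s: 66.28
eef_pos: [0.6311, -0.0473, 0.0142]
eef_rot: [-0.323, 0.588, 0.686, 0.281]
wrist_force: [-8.0, -2.7, 22.9]
opening: 0.651
time_s: 66.37
eef_pos: [0.6312, -0.0476, 0.0152]
eef_rot: [-0.323, 0.587, 0.686, 0.282]
wrist_force: [0.1, -0.2, -2.5]
opening: 0.652
```

Contact with the mat. Release and back off along the tool axis.

```bash

python3 -m handwheel '[{"travel":[0,0,0],"dr":[0,0,0]},{"travel":[0,0,0],"dr":[0,0,0]},{"travel":[0,0,0],"dr":[0,0,0]},{"travel":[0,0,0],"dr":[0,0,0]},{"travel":[0,0,0],"dr":[0,0,0]}]' 1
python3 -m handwheel '[{"travel":[0,0,-0.1],"dr":[0,0,0]},{"travel":[0,0,-0.2],"dr":[0,0,0]},{"travel":[0,0,-0.25],"dr":[0,0,0]},{"travel":[0.1,0,-0.2],"dr":[0,0,0]},{"travel":[0.2,0,-0.1],"dr":[0,0,0]},{"travel":[0.2,0,0],"dr":[0,-0.2,0]},{"travel":[0,0,0],"dr":[0,-0.22,0]},{"travel":[0,0,0],"dr":[0,-0.22,0]},{"travel":[0,0,0],"dr":[0,-0.22,0]},{"travel":[0,0,0],"dr":[0,-0.22,0]},{"travel":[0,0,0],"dr":[0,-0.22,0]},{"travel":[0,0,0],"dr":[0,-0.2,0]},{"travel":[0,0,0],"dr":[0,0,0]}]'
python3 - <<'E'
from h import *
go(.6,-.08,.25)
w=snap('wrist','w10.png');s=snap('side','side6.png');c=snap('scene','scene8.png')
np.save('cal10.npy',viewer.get_calibration('wrist'))
C=lambda im,f:cv2.resize(im,None,fx=f,fy=f,interpolation=cv2.INTER_CUBIC)
o=np.zeros((600,800,3),np.uint8)
o[:360,:480]=cv2.resize(w,(480,360))
o[:300,490:790]=C(s[215:315,290:390],3)
o[310:600,490:790]=cv2.resize(c[180:345,240:490],(300,198))[:290].repeat(1,0) if False else np.vstack([cv2.resize(c[180:345,240:490],(300,198)),np.zeros((92,300,3),np.uint8)])
o[370:600,:480]=cv2.resize(s[135:365,100:580][:, :480],(480,230))
cv2.imwrite('pics/m5.png',o[:,:,::-1])
print('mat centre/marker in wrist*0.75',proj('wrist',[.6235,-.025,.054])*.75)
E
```

```text
time_s: 66.78
eef_pos: [0.6318, -0.0479, 0.0155]
eef_rot: [-0.323, 0.588, 0.686, 0.282]
wrist_force: [-0.5, 0.8, 0.3]
opening: 0.997
time_s: 67.87
eef_pos: [0.6407, -0.1156, 0.1695]
eef_rot: [-0.019, 0.656, 0.754, 0.026]
wrist_force: [-0.6, 0.3, 0.2]
opening: 1.0
turn first: dr [ 0.028 -0.122  0.001] then travel [ 0.273 -0.236 -0.537] | travel now [ 0.307 -0.228 -0.522] jaw 8.0 q6 -0.55 pos [ 0.641 -0.116  0.169] F [-0.6  0.3  0.2] op 1.00 t 67.9
mat centre/marker in wrist*0.75 [233.5750551   93.35550142]
```

View pics/m5.png

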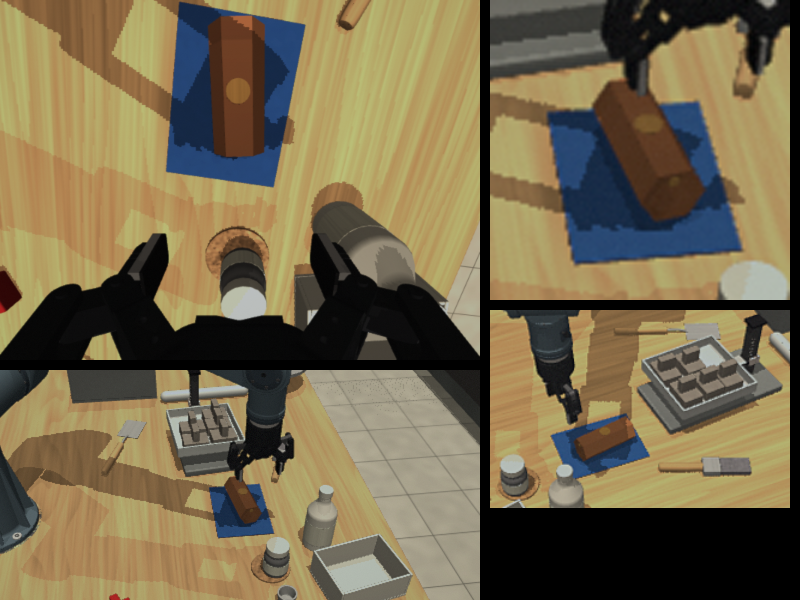

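```bash

python3 -m handwheel '[{"travel":[0,0,-0.2],"dr":[0,0,0]},{"travel":[0,0,-0.2],"dr":[0,0,0]},{"travel":[0,0,0],"dr":[0,0,0]},{"travel":[0,0,0],"dr":[0,0,0]},{"travel":[0,0,0],"dr":[0,0,0]},{"travel":[0,0,0],"dr":[0,0,0]},{"travel":[0,0,0],"dr":[0,0,0]}]'
python3 - <<'E'
from h import *
cal=np.load('cal10.npy',allow_pickle=True).item()
print('marker',ray('wrist',238/.75,91/.75,.054,cal))
a=cv2.imread('pics/scene5.png').astype(int)[180:260,360:480];b=snap('scene','scene9.png').astype(int)[180:260,360:480,::-1]
print('pan region diff',np.abs(a-b).mean(), 'F',ctrl.get_obs()['wrist_force'])
print(ctrl.hand_in())
E
```

```text
time_s: 68.6
eef_pos: [0.6369, -0.1314, 0.2213]
eef_rot: [-0.034, 0.662, 0.748, 0.029]
wrist_force: [-0.3, 0.4, 1.0]
opening: 1.004
marker [ 0.62753539 -0.02222884  0.054     ]
pan region diff 5.516770833333333 F [-0.26814546 -0.57159294 -0.55488204]
the job is handed in; nothing more can be done
None
```

The job is handed in, at about 69 s of the 210 s allowed; no verdict was reported.

**What I did**
- I stood the jar on the coaster.
- I set all five grey weights in the pan, because the load needed all of them. The red look-alike stayed where it was.
- The marker's brass flat was facing down. I flipped the marker end over end by standing it on the mat and gripping it again, then laid it in the middle of the mat.

**Last checks**
- **Pointer:** in a close wrist picture it was within about 1 mm of the tab's middle. That picture was taken before I handled the marker.
- **Marker:** brass flat up, about 5 mm from the mat's centre, and released.
- **Jar:** looks upright. It measured about 9 mm off the coaster's centre when I placed it.
- **Bystanders:** I moved none of them. I did not measure them at the end.

**One check that disagreed:** comparing scene pictures of the pan area before and after the marker work gave an average difference of 5.5 grey levels. I put this down to the arm's changed shadow, but I did not re-measure the pointer afterwards. The last view shows the pan and weights in place.

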